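Burnish a printed cover's seam and put the tools away in foam

ROBOT

A 6-joint arm with a two-finger parallel gripper is mounted at the origin on the work surface. World frame = base frame: x ahead of the robot, y to its left, z up, the work surface at z = 0. Lengths are in m, angles in rad, forces in N, time in s.
With the tool pointing down it reaches from about 0.3 to 0.875 m from the base axis. Payload 6.4 kg.
Tool frame: the origin (TCP) lies at the centre of the arm's flange, where the gripper is bolted on; the fingertips stand 173 mm ahead of it and the grasp point (between the pads) lies 155 mm ahead of it; z points along the fingers, x is the direction in which the jaws open and shut, and the axes are right-handed (so a half turn about z gives the same grasp; the last joint's range is limited). The gripper opens to 85 mm and grips with 20 to 120 N. Pads are 22 mm wide; open, the fingers measure 114 mm over their backs; the gripper's body (76 mm by 85 mm) begins 54 mm behind the grasp point. The pads swing forward as they close: fully open they stand 13 mm farther back than shut.
Start: joints at [0.995, 0.181, 1.607, -0, 1.354, -0.206], TCP at [0.208, 0.536, 0.405] pointing down, gripper open.
Joint ranges: [-2.99, 2.99], [-0.89, 2.07], [0.3, 2.58], [-1.14, 4.28], [0, 2.63], [-3.12, 3.12]. Speed limits (rad/s): [2.57, 2.57, 3.01, 3.14, 3.14, 3.14].

INTERFACE

Orientations are given as a unit quaternion [w, x, y, z].
In Python, from bench import ctrl gives the robot as it stands. The module is installed in compiled form; this text tells all that it offers.
- The arm moves only by the tool move_arm, never from a script. Its argument "moves" is a list of rows, each an object of numbers: "gripper": the opening in per cent of the stroke, from 0 (shut) to 100 (fully open); "x", "y", "z": the shift along the tool's x, y, z in cm; "roll": the turn about the tool's z in degrees. In form: [{"gripper": .., "x": .., "y": .., "z": .., "roll": ..}, ...]. A call has 1 to 5 rows; each row shifts and turns the commanded pose from where the row before left it, along the tool's axes as they then stand; what a row does not reach is not made up. A row lasts 1/8 s, in which the tool goes at most 62.5 mm and 10.7 degrees, less where a joint would pass 70% of its speed; a pose out of reach is approached as far as the arm can. A call is refused whole if a number of a shift passes 6.25 or a number of a turn 10.7, either way. A call with a gripper value outside its range is refused whole. The fingers move at their own pace and stop on an object; the grip force is fixed at half the most. Time passes only in rows, so rows that do not move let the fingers close. It gives the time, the measured TCP pose, the force and the opening at its end, in the units of the state.
- ctrl.get_obs(): the state, without advancing time (a new reading comes with each control period).
- ctrl.camera(name): name is "scene" or "top" or "wrist"; returns a dict with "img" (400x640x3 uint8, red, green, blue), "fx", "fy", "cx", "cy" (pixels), "D" ([k1, k2, p1, p2, k3] as OpenCV has them; the pictures are not rectified), "world_from_camera" (4x4, takes a point from camera to world coordinates); the wrist camera has in their place "tool_from_camera" (4x4, takes a point from camera to tool coordinates, whose origin is the TCP and whose axes are the tool frame's). Camera axes: x right, y up, looking along -z (the intrinsics and any distortion apply to the point x, -y, -z); pixel columns grow to the right and rows downward; lengths in m; the calibration is good to about 2 mm. A picture is of the moment at which its call begins: read the wrist's pose just before it. There is no depth.
- ctrl.hand_in(): hands the job in, once; it reports no verdict.
The state is a dict: "time_s": time; "q": joint angles; "dq": joint speeds; "joint_efforts": joint torques, N m; "eef_pos": TCP position; "eef_rot": TCP orientation; "wrist_force": force on the tool from outside, world axes, zero at the start; "torque": the same for the moment, N m; "opening": opening from 0.0 (shut) to 1.0 (fully open).
Only numpy, scipy, OpenCV 4.12 (cv2) and the standard library are available. Lean on these libraries where they do the work, as an engineer would, in place of code of your own. Each camera call takes 0.05 s, during which the arm holds its last target. There are 200 camera calls.

TASK

Take the burnishing stylus from its stand and run its tip slowly, about 3 cm a second, down in the groove of the printed cover's stepped seam, from the end beside the round boss right to the other end in one unbroken pass without lifting it out on the way; then hang it back in its stand. Put every hand tool that is lying out (scraper, caliper, flush cutters) fully home and flat in the foam pocket cut to its shape, and leave the other things on the bench where they are.

Things in the scene. Friction and masses are not known exactly. Their poses are not given: they have to be found in the camera images.
- stylus: upright stylus 150 mm tall, 90 g, in the black stand at the far left. Origin at the tip (lowest point), z up along it. Steel tip 6 mm thick z 0-24, shank 14 mm thick z 24-60, black flange 36 mm wide z 60-66, square aluminium grip 20 x 20 mm z 66-150, its faces square to x and y; grip it at about z=115
- stand_mouth (a point): stylus stand: a black block 70 x 70 x 75 mm fixed to the bench; the point is the centre of the mouth of its square well (20 x 20 mm, 68 mm deep), on the block's top. The stylus hangs in it by its flange, tip 60 mm below this point; its yaw in the stand does not matter
- cover: grey printed two-part cover 180 x 120 mm, fixed on a dark plate 200 x 140; origin under the plate's centre, on the bench, x roughly away from the robot, y left; top at z=26 mm. Its seam is a dark groove 10 mm wide, floor at z=18, open at both ends: along x at y=+25, across at x=0, along x at y=-25. It starts at the near end by a round boss (22 mm wide, top z=38) at x=-70, y=46
- seam0 (a point): point 0 on the floor of the seam groove, in the middle of its width, at x=-80, y=+25 (start) mm in the cover's frame
- seam1 (a point): point 1 on the floor of the seam groove, in the middle of its width, at x=-40, y=+25 mm in the cover's frame
- seam2 (a point): point 2 on the floor of the seam groove, in the middle of its width, at x=0, y=+25 (first corner) mm in the cover's frame
- seam3 (a point): point 3 on the floor of the seam groove, in the middle of its width, at x=0, y=0 mm in the cover's frame
- seam4 (a point): point 4 on the floor of the seam groove, in the middle of its width, at x=0, y=-25 (second corner) mm in the cover's frame
- seam5 (a point): point 5 on the floor of the seam groove, in the middle of its width, at x=+40, y=-25 mm in the cover's frame
- seam6 (a point): point 6 on the floor of the seam groove, in the middle of its width, at x=+80, y=-25 (end) mm in the cover's frame
- scraper: bed scraper lying flat, 140 g: black handle 70 x 22 mm, 32 mm high (x -55 to +15 mm), and a steel blade 40 mm long, 56 mm wide, 8 mm thick (x +15 to +55). Origin on the underside below the handle; grip across the handle (along y, 22 mm) at the origin. May be absent
- caliper: caliper lying flat, 140 g: steel beam 116 x 16 x 10 mm along x (centred on the origin), a jaw at its +x end (x +36 to +58) that reaches sideways to y=+36 mm, and a grey slide block 40 x 24 mm, 32 mm high, over the origin (x -24 to +16). Origin on the underside; grip the slide block along y (24 mm). May be absent
- cutters: flush cutters lying flat, 140 g: steel head 18 mm wide, 12 mm high (to x=+50 mm), dark hub 36 x 24 mm, 32 mm high, centred on the origin, and two spread handles 12 mm high to x=-62 mm, 52 mm over both. Origin on the underside; grip the hub along y (24 mm). May be absent
- seat_scraper (a point): pocket of the scraper: foam block 140 x 76 mm on a thin plate, mid bench; its die-cut pocket is 12 mm deep (lighter floor 12 mm, foam top 24 mm above the bench), 2 mm clear of the tool all round. The point is on the pocket floor: the tool is home when its origin lies here with its x and y axes along this point's. Which block stands where varies
- seat_caliper (a point): pocket of the caliper: foam block 140 x 76 mm on a thin plate, mid bench; its die-cut pocket is 12 mm deep (lighter floor 12 mm, foam top 24 mm above the bench), 2 mm clear of the tool all round. The point is on the pocket floor: the tool is home when its origin lies here with its x and y axes along this point's. Which block stands where varies
- seat_cutters (a point): pocket of the cutters: foam block 140 x 76 mm on a thin plate, mid bench; its die-cut pocket is 12 mm deep (lighter floor 12 mm, foam top 24 mm above the bench), 2 mm clear of the tool all round. The point is on the pocket floor: the tool is home when its origin lies here with its x and y axes along this point's. Which block stands where varies
- printed_ring: black printed ring, 72 mm wide, 28 mm high, in front of the robot; leave it alone. Origin at the centre of its underside
- spray: bottle, 170 mm tall, on the left; leave it alone. Origin at the centre of its underside
- pencup: grey pencil cup, 90 mm tall, far right; leave it alone. Origin at the centre of its underside
- glue_jar: small jar, 60 mm tall, far left; leave it alone. Origin at the centre of its underside
- bracket: black printed angle bracket, 60 mm, beyond the foam; leave it alone. Origin at the centre of its underside
There are look-alikes about, which are no part of the job. What is shaped like the stylus but yellow is not meant. What is shaped like the part that bears seat_cutters but red is not meant.

How it is judged:
On the way, in this order (a step that is already met when the one before it is completed fails the run):
1. the stylus tip is down in the groove, at the start of the seam, beside the round boss (horizontal distance between stylus and seam0 below 0.007 m and z of stylus in the frame of cover below 0.0235 m), for 0.2 s.
2. the stylus tip is down in the groove, halfway along the first leg (horizontal distance between stylus and seam1 below 0.007 m and z of stylus in the frame of cover below 0.0235 m), for 0.2 s.
3. the stylus tip is down in the groove, at the first corner (horizontal distance between stylus and seam2 below 0.007 m and z of stylus in the frame of cover below 0.0235 m), for 0.2 s.
4. the stylus tip is down in the groove, halfway along the cross leg (horizontal distance between stylus and seam3 below 0.007 m and z of stylus in the frame of cover below 0.0235 m), for 0.2 s.
5. the stylus tip is down in the groove, at the second corner (horizontal distance between stylus and seam4 below 0.007 m and z of stylus in the frame of cover below 0.0235 m), for 0.2 s.
6. the stylus tip is down in the groove, halfway along the last leg (horizontal distance between stylus and seam5 below 0.007 m and z of stylus in the frame of cover below 0.0235 m), for 0.2 s.
7. the stylus tip is down in the groove, at the far end of the seam (horizontal distance between stylus and seam6 below 0.007 m and z of stylus in the frame of cover below 0.0235 m), for 0.2 s.
At the end, for the whole second after the job is handed in: Seam followed point by point (within 7 mm, tip under 5.5 mm above the groove floor, 0.2 s each); stylus hung in its stand (within 6 mm, flange within 4 mm of the top, upright); each tool present at rest in its own pocket (within 6 mm, 4 mm of the floor, flat to 0.06, aligned to 0.1 rad) (horizontal distance between stylus and stand_mouth below 0.006 m and z of stylus in the frame of stand_mouth below -0.056 m and angle between stylus's own z axis and vertical below 0.08 rad and linear speed of each of stylus, scraper, caliper, cutters below 0.02 m/s and horizontal distance between scraper and seat_scraper below 0.006 m and z of scraper in the frame of seat_scraper below 0.004 m and angle between each of scraper, caliper, cutters's own z axis and vertical below 0.06 rad and angle between the x axis of scraper and the x axis of seat_scraper, either way round below 0.1 rad and horizontal distance between caliper and seat_caliper below 0.006 m and z of caliper in the frame of seat_caliper below 0.004 m and angle between the x axis of caliper and the x axis of seat_caliper, either way round below 0.1 rad and horizontal distance between cutters and seat_cutters below 0.006 m and z of cutters in the frame of seat_cutters below 0.004 m and angle between the x axis of cutters and the x axis of seat_cutters, either way round below 0.1 rad); the robot touches nothing.
It fails at once if the stylus tip was lifted out of the groove on the way along the seam (6 to 20 mm above its floor, over the middle 120 mm of the cover) (x of stylus in the frame of cover between -0.06 and 0.06 m and y of stylus in the frame of cover between -0.06 and 0.06 m and z of stylus in the frame of cover between 0.024 and 0.038 m).
It fails at once if the stylus was hurried along the groove (over 0.1 m/s) (x of stylus in the frame of cover between -0.06 and 0.06 m and y of stylus in the frame of cover between -0.06 and 0.06 m and z of stylus in the frame of cover below 0.024 m and linear speed of stylus above 0.1 m/s).
It fails at once if a bystander was disturbed (moved over 25 mm) (distance of any of printed_ring, spray, pencup, glue_jar, bracket from where it was at the start of the episode above 0.025 m).
Of scraper, caliper, cutters only 2 to 3 are there at a start; the rules pass over those that are not, and their reading is None.
At some moment in a run one of scraper, caliper, cutters may be knocked a few centimetres aside while the robot is not near it.
It also fails if it takes over 210 s, if anything falls off the work surface, if the arm or the gripper's body presses on something with over 40 N, if the wrist force passes 120 N, or if a joint passes its speed limit or range.

## Working session

There is one attempt and no reset: what is moved stays moved. The work goes in short steps, Python scripts to look and compute and a tool call to move; the robot and the scene stay as the last step left them, time stands still between calls to the robot, and variables do not carry over. Pictures are saved under pics/ and viewed, about 12 in all and at most 16, crops included, and the job is handed in when it is done.

Besides the shell and the picture viewer there is one more tool, called by a JSON object that holds its "name" and its "arguments". move_arm: Moves the arm, as the interface text tells. Its arguments: {"type":"object","properties":{"moves":{"type":"array","items":{"type":"object","properties":{"gripper":{"type":"number"},"x":{"type":"number"},"y":{"type":"number"},"z":{"type":"number"},"roll":{"type":"number"}}}}},"required":["moves"]}

```bash
mkdir -p pics
cat > h.py <<'E'
import numpy as np, cv2
from bench import ctrl
from scipy.spatial.transform import Rotation as R
def tool():
    o=ctrl.get_obs(); q=o['eef_rot']; T=np.eye(4)
    T[:3,:3]=R.from_quat([q[1],q[2],q[3],q[0]]).as_matrix(); T[:3,3]=o['eef_pos']; return T
def cam(n):
    T=tool(); c=ctrl.camera(n)
    c['T']=T@c['tool_from_camera'] if n=='wrist' else np.array(c['world_from_camera'])
    c['K']=np.array([[c['fx'],0,c['cx']],[0,c['fy'],c['cy']],[0,0,1.]]); c['D']=np.array(c['D'],float); return c
def ray(c,uv):
    p=cv2.undistortPoints(np.array(uv,float).reshape(-1,1,2),c['K'],c['D']).reshape(-1,2)
    d=np.c_[p[:,0],-p[:,1],-np.ones(len(p))]@c['T'][:3,:3].T
    return c['T'][:3,3],d
def onz(c,uv,z):
    o,d=ray(c,uv); return o+d*((z-o[2])/d[:,2])[:,None]
def proj(c,P):
    P=np.atleast_2d(np.array(P,float)); q=(P-c['T'][:3,3])@c['T'][:3,:3]
    q=q*[1,-1,-1]
    return cv2.projectPoints(q,np.zeros(3),np.zeros(3),c['K'],c['D'])[0].reshape(-1,2)
def save(c,f): cv2.imwrite('pics/'+f,c['img'][:,:,::-1])
E
python3 - <<'E'
from h import *
for n in ('top','scene'):
    c=cam(n); save(c,n+'0.png'); print(n,c['T'].round(3).tolist(),c['fx'],c['D'])
print(ctrl.get_obs())
E
```

```text
top [[0.029, 0.977, -0.21, 0.166], [-1.0, 0.027, -0.009, 0.026], [-0.003, 0.21, 0.978, 1.605], [0.0, 0.0, 0.0, 1.0]] 470.28406441045365 [0.04649695 0.         0.         0.         0.        ]
scene [[-0.744, -0.363, 0.561, 1.244], [0.668, -0.38, 0.639, 0.9], [-0.019, 0.851, 0.525, 0.79], [0.0, 0.0, 0.0, 1.0]] 468.3441786840995 [-0.13248866  0.          0.          0.          0.        ]
{'time_s': 0.1, 'q': array([ 9.94704036e-01,  1.81468069e-01,  1.60789572e+00, -3.85078720e-05,
        1.35381129e+00, -2.06344219e-01]), 'dq': array([-0.00076629,  0.00011961, -0.00341645, -0.00028759, -0.00229376,
        0.0023816 ]), 'joint_efforts': array([ 8.62503894e-04, -4.45876622e+01, -3.52240419e+01, -1.86246789e-04,
        4.22053490e-03, -3.40857275e-05]), 'eef_pos': array([0.20768049, 0.53594186, 0.40387923]), 'eef_rot': array([ 3.21225298e-04,  8.25036948e-01,  5.65078232e-01, -7.23320260e-04]), 'wrist_force': array([-0.72162468,  0.17437149,  0.51580186]), 'torque': array([-0.05230193,  0.01322311, -0.02242715]), 'opening': 1.0002078945195592}
```

View pics/top0.png

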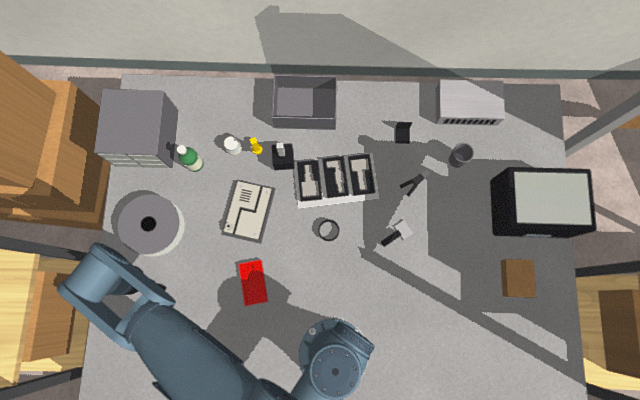

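View pics/scene0.png

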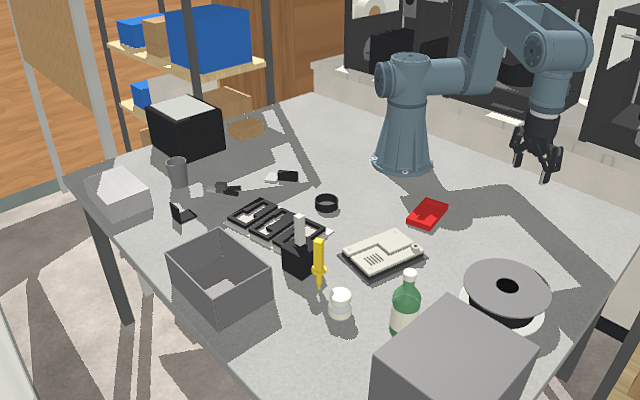

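Candidates: the stylus is in the black stand at top (283,150), and the yellow look-alike is at (257,146). The black foam blocks are at (310,180), (335,177) and (360,175), and the red look-alike block is at (252,282). The scraper is at (397,233) and the cutters at (412,182). I see no caliper so far.

Run:
```python
from h import *
c=cam('top')
im=c['img'][110:260,210:430]; cv2.imwrite('pics/crop1.png',cv2.resize(im,None,fx=3.6,fy=3.6,interpolation=cv2.INTER_CUBIC)[:,:,::-1])
for n,uv,z in [('stand',(283,160),.075),('grip',(281,147),.165),('cover',(246,211),.026),('foam1',(310,180),.024),('foam2',(335,177),.024),('foam3',(360,175),.024),('scr',(397,233),.02),('cut',(412,182),.02),('ring',(326,229),.028)]:
    print(n,onz(c,uv,z).round(3))
w=cam('wrist'); print(w['tool_from_camera'],w['fx'],w['D'])
print(tool().round(3))
```

```text
stand [[0.623 0.183 0.075]]
grip [[0.639 0.182 0.165]]
cover [[0.453 0.305 0.026]]
foam1 [[0.569 0.091 0.024]]
foam2 [[0.582 0.005 0.024]]
foam3 [[ 0.592 -0.082  0.024]]
scr [[ 0.393 -0.21   0.02 ]]
cut [[ 0.573 -0.262  0.02 ]]
ring [[0.399 0.031 0.028]]
[[ 9.99999819e-01 -4.41437518e-04 -4.07830567e-04 -2.24123355e-04]
 [-5.37339492e-04 -9.60657293e-01 -2.77735984e-01 -7.11095750e-02]
 [-2.69182325e-04  2.77736153e-01 -9.60657357e-01  3.22008452e-02]
 [ 0.00000000e+00  0.00000000e+00  0.00000000e+00  1.00000000e+00]] 351.2715109769972 [-0.0062195  0.         0.         0.         0.       ]
[[ 0.361  0.932 -0.001  0.208]
 [ 0.932 -0.361 -0.001  0.536]
 [-0.001 -0.    -1.     0.404]
 [ 0.     0.     0.     1.   ]]
```

View pics/crop1.png

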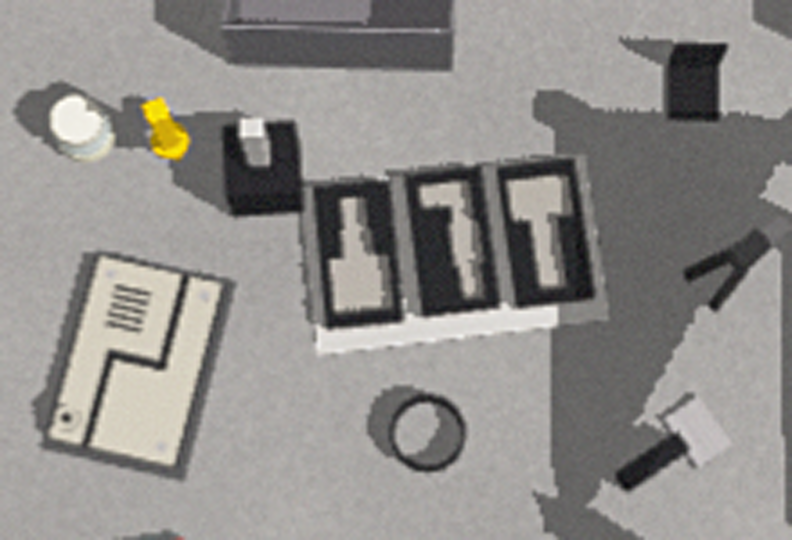

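{"name": "move_arm", "arguments": {"moves": [{"x": -2.1, "y": 3.7}, {"x": -2.1, "y": 3.7}, {"x": -2.1, "y": 3.7}, {"x": -2.1, "y": 3.7}, {"x": -2.1, "y": 3.7}]}}

```text
validation failed for argument at $.mo...
```

{"name": "move_arm", "arguments": {"moves": [{"x": -2.1, "y": 3.7}, {"x": -2.1, "y": 3.7}, {"x": -2.1, "y": 3.7}, {"x": -2.1, "y": 3.7}, {"x": -2.1, "y": 3.7}]}}

```text
validation failed for argument at $.mo...
```

{"name": "move_arm", "arguments": {"moves": [{"roll": 9.83}, {"roll": 9.83}, {"roll": 9.83}, {"roll": 9.83}, {"roll": 9.83}]}}

```text
validation failed for argument at $.mo...
```

{"name": "move_arm", "arguments": {"moves": [{"roll": 9.83}, {"roll": 9.83}, {}, {}]}}

```text
validation failed for argument at $.mo...
```

Run:
```python
from h import *
w=cam('wrist'); save(w,'w1.png'); np.save('w1.npy',w['T']); print(tool().round(3), ctrl.get_obs()['time_s'])
t=cam('top'); cv2.imwrite('pics/top1.png',t['img'][:,:,::-1])
```

```text
[[ 0.361  0.932 -0.     0.208]
 [ 0.932 -0.361 -0.001  0.536]
 [-0.001 -0.    -1.     0.404]
 [ 0.     0.     0.     1.   ]] 0.25
```

View pics/w1.png

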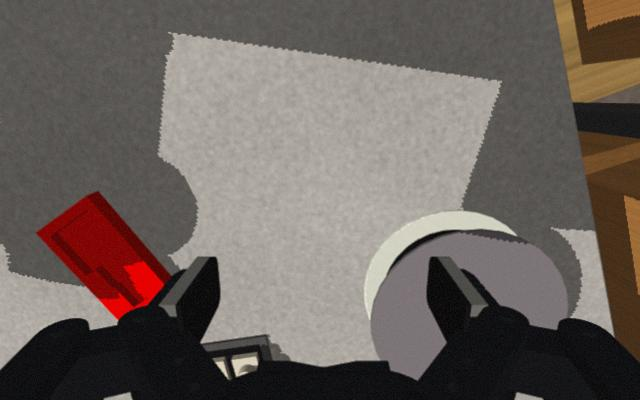

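{"name": "move_arm", "arguments": {"moves": [{"gripper": 100, "x": -2.1, "y": 3.7, "z": 0, "roll": 0}, {"gripper": 100, "x": -2.1, "y": 3.7, "z": 0, "roll": 0}, {"gripper": 100, "x": -2.1, "y": 3.7, "z": 0, "roll": 0}, {"gripper": 100, "x": -2.1, "y": 3.7, "z": 0, "roll": 0}, {"gripper": 100, "x": -2.1, "y": 3.7, "z": 0, "roll": 0}]}}

```text
time_s: 0.92
eef_pos: [0.343, 0.3703, 0.4048]
eef_rot: [0.0, 0.825, 0.565, 0.0]
wrist_force: [0.9, -0.3, -0.5]
opening: 0.995
```

{"name": "move_arm", "arguments": {"moves": [{"gripper": 100, "x": -2.1, "y": 3.7, "z": 0, "roll": 0}, {"gripper": 100, "x": -2.1, "y": 3.7, "z": 0, "roll": 0}, {"gripper": 100, "x": -2.1, "y": 3.7, "z": 0, "roll": 0}, {"gripper": 100, "x": -2.1, "y": 3.7, "z": 0, "roll": 0}, {"gripper": 100, "x": -2.1, "y": 3.7, "z": 0, "roll": 0}]}}

```text
time_s: 1.55
eef_pos: [0.4776, 0.2054, 0.4048]
eef_rot: [0.0, 0.825, 0.565, 0.0]
wrist_force: [-0.1, 0.3, -0.2]
opening: 1.0
```

{"name": "move_arm", "arguments": {"moves": [{"gripper": 100, "x": 0, "y": 0, "z": 0, "roll": 9.83}, {"gripper": 100, "x": 0, "y": 0, "z": 0, "roll": 9.83}, {"gripper": 100, "x": 0, "y": 0, "z": 0, "roll": 9.83}, {"gripper": 100, "x": 0, "y": 0, "z": 0, "roll": 9.83}, {"gripper": 100, "x": 0, "y": 0, "z": 0, "roll": 9.83}]}}

```text
time_s: 2.17
eef_pos: [0.4769, 0.2066, 0.4046]
eef_rot: [-0.0, 0.986, 0.168, -0.0]
wrist_force: [0.3, -0.3, 0.8]
opening: 1.001
```

{"name": "move_arm", "arguments": {"moves": [{"gripper": 100, "x": 0, "y": 0, "z": 0, "roll": 9.83}, {"gripper": 100, "x": 0, "y": 0, "z": 0, "roll": 9.83}, {"gripper": 100, "x": 0, "y": 0, "z": 0, "roll": 0}, {"gripper": 100, "x": 0, "y": 0, "z": 0, "roll": 0}]}}

```text
time_s: 2.68
eef_pos: [0.4769, 0.2066, 0.4047]
eef_rot: [-0.0, 1.0, 0.002, -0.0]
wrist_force: [-0.3, 0.2, 0.3]
opening: 0.999
```

Run:
```python
from h import *
w=cam('wrist'); save(w,'w1.png'); print(tool().round(4), ctrl.get_obs()['time_s'])
import pickle; pickle.dump(w,open('w1.pkl','wb'))
t=cam('top'); save(t,'top1.png')
```

```text
[[ 1.      0.0027 -0.      0.4769]
 [ 0.0027 -1.      0.      0.2066]
 [-0.     -0.     -1.      0.4047]
 [ 0.      0.      0.      1.    ]] 2.725
```

View pics/w1.png

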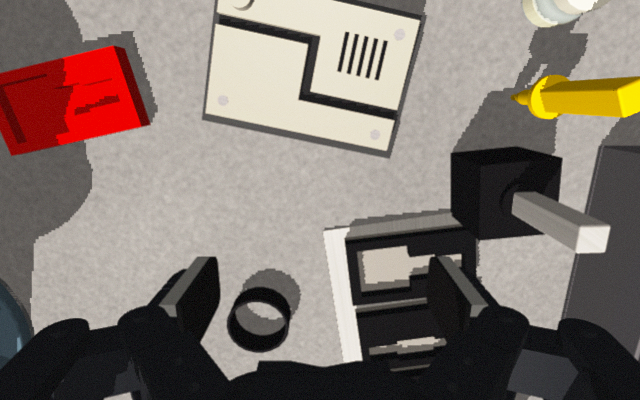

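{"name": "move_arm", "arguments": {"moves": [{"gripper": 100, "x": -2.7, "y": -4.0, "z": 0, "roll": 0}, {"gripper": 100, "x": 0, "y": 0, "z": 0, "roll": 0}, {"gripper": 100, "x": 0, "y": 0, "z": 0, "roll": 0}]}}

```text
time_s: 3.15
eef_pos: [0.45, 0.2466, 0.4048]
eef_rot: [0.0, 1.0, 0.001, 0.0]
wrist_force: [-0.7, 0.1, -0.2]
opening: 1.001
```

Run:
```python
from h import *
import pickle
w=cam('wrist'); save(w,'w2.png'); pickle.dump(w,open('w2.pkl','wb')); print(tool()[:3,3])
```

```text
[0.45021595 0.24629213 0.40477969]
```

{"name": "move_arm", "arguments": {"moves": [{"gripper": 100, "x": 5, "y": 3, "z": 0, "roll": 0}, {"gripper": 100, "x": 5, "y": 4, "z": 0, "roll": 0}, {"gripper": 100, "x": 5, "y": 4, "z": 0, "roll": 0}, {"gripper": 100, "x": 0, "y": 2, "z": 0, "roll": 0}, {"gripper": 100, "x": 0, "y": 0, "z": 0, "roll": 0}]}}

```text
time_s: 3.82
eef_pos: [0.5977, 0.1165, 0.4041]
eef_rot: [0.0, 1.0, -0.002, -0.001]
wrist_force: [0.1, 0.7, 1.3]
opening: 1.0
```

Run:
```python
from h import *
import pickle
w=cam('wrist'); save(w,'w3.png'); pickle.dump(w,open('w3.pkl','wb')); print(tool()[:3,3])
a=pickle.load(open('w2.pkl','rb'))['img']
cv2.imwrite('pics/w23.png',np.vstack([a[:270],w['img'][:330]])[:,:,::-1])
```

```text
[0.59722208 0.11777661 0.40441183]
```

View pics/w23.png

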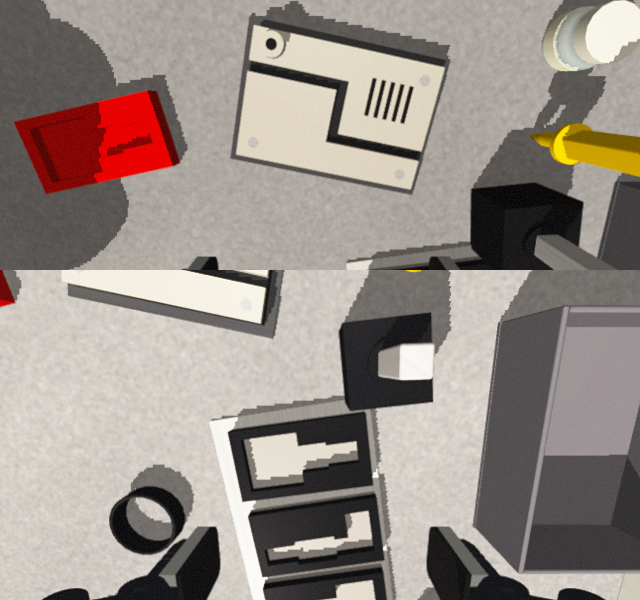

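Run:
```python
from h import *
import pickle
w=pickle.load(open('w2.pkl','rb')); im=w['img'].astype(int)
def rect(w,m,z):
    cs,_=cv2.findContours(m.astype(np.uint8),cv2.RETR_EXTERNAL,cv2.CHAIN_APPROX_NONE)
    p=np.vstack([c.reshape(-1,2) for c in cs if cv2.contourArea(c)>80])
    P=onz(w,p,z)[:,:2]; r=cv2.minAreaRect((P*1000).astype(np.float32)); return r,cv2.boxPoints(r).round(1)
b=im[95,270]; print('cover col',b, im[60,380])
m=(im.min(2)>150)&((im[:,:,0]-im[:,:,2])>12); m[:, :225]=0; m[:,460:]=0; m[200:]=0
m=cv2.morphologyEx(m.astype(np.uint8),cv2.MORPH_OPEN,np.ones((3,3)))
print(rect(w,m,.026)); cv2.imwrite('pics/m.png',m*255)
# groove: dark within, between the pieces
dk=(im.max(2)<70).astype(np.uint8); dk[:, :225]=0; dk[:,460:]=0; dk[200:]=0
n,l,s,c=cv2.connectedComponentsWithStats(dk); print(s[s[:,4]>60])
w=pickle.load(open('w3.pkl','rb')); im=w['img'].astype(int)
print(im[85:100:5,375:436:6].tolist())
m=(im.min(2)>215); m[:,:340]=0; m[:,445:]=0; m[:40]=0; m[130:]=0
print(m.sum(),rect(w,m,.165))
dk=(im.max(2)<60); dk[:,:330]=0; dk[:,440:]=0; dk[:40]=0; dk[142:]=0
cs,_=cv2.findContours(dk.astype(np.uint8),0,1); k=max(cs,key=cv2.contourArea); print(cv2.approxPolyDP(k,4,True).reshape(-1,2).tolist())
```

```text
cover col [226 214 195] [225 215 198]
(((462.5206604003906, 303.824951171875), (119.35218048095703, 179.24827575683594), 78.53192138671875), array([[362.8, 263.2],
       [538.5, 227.5],
       [562.2, 344.5],
       [386.6, 380.1]], dtype=float32))
[[     0      0    640    400 252061]
 [   261     20    185     46   1246]
 [   266     39     10     10     81]
 [   249     62    173     99   2095]
 [   365     79     11     36    101]
 [   374     81     11     36    105]
 [   383     83     11     36    105]
 [   392     85     12     36    102]
 [   401     87     12     36    104]]
[[[39, 39, 37], [161, 158, 147], [162, 160, 151], [159, 153, 144], [186, 181, 171], [251, 249, 246], [250, 248, 244], [250, 248, 245], [248, 246, 241], [248, 245, 240], [186, 183, 172]], [[44, 40, 41], [158, 157, 147], [160, 156, 147], [159, 155, 145], [192, 188, 179], [246, 244, 239], [250, 248, 245], [249, 247, 243], [249, 247, 243], [248, 245, 241], [215, 209, 202]], [[43, 37, 38], [162, 157, 148], [161, 158, 147], [164, 158, 152], [204, 196, 188], [249, 247, 244], [246, 243, 238], [249, 247, 243], [249, 248, 244], [248, 245, 241], [210, 203, 195]]]
1096 (((649.4557495117188, 189.82308959960938), (18.40596580505371, 18.04638671875), 2.499575138092041), array([[639.9, 198.4],
       [640.7, 180.4],
       [659. , 181.2],
       [658.3, 199.2]], dtype=float32))
[[430, 43], [342, 54], [345, 129], [350, 139], [432, 130], [431, 109], [399, 111], [376, 104], [380, 79], [431, 71]]
```

{"name": "move_arm", "arguments": {"moves": [{"gripper": 45, "x": 2.6, "y": -3.6, "z": 0, "roll": -2.5}, {"gripper": 45, "x": 2.6, "y": -3.5, "z": 0, "roll": 0}, {"gripper": 45, "x": 0, "y": 0, "z": 0, "roll": 0}, {"gripper": 45, "x": 0, "y": 0, "z": 0, "roll": 0}, {"gripper": 45, "x": 0, "y": 0, "z": 0, "roll": 0}]}}

```text
time_s: 4.5
eef_pos: [0.6472, 0.1905, 0.405]
eef_rot: [0.0, 1.0, 0.022, -0.0]
wrist_force: [-0.2, -0.2, 0.0]
opening: 0.45
```

Run:
```python
from h import *
import pickle
w=pickle.load(open('w3.pkl','rb'))
P=onz(w,[(342,54),(431,43),(350,139),(432,130)],.075); print('stand',P.round(4).tolist())
w=cam('wrist'); save(w,'w4.png'); pickle.dump(w,open('w4.pkl','wb')); print(tool().round(4))
im=w['img'].astype(int); 
m=(im.min(2)>205).astype(np.uint8); m[:180]=0; m[:,:220]=0; m[:,420:]=0
n,l,s,c=cv2.connectedComponentsWithStats(m); 
for i in range(1,n):
    if s[i,4]>200: print(s[i],onz(w,[c[i]],.165))
print('proj',proj(w,[[.6494,.1898,.165]]))
```

```text
stand [[0.6119, 0.22, 0.075], [0.6813, 0.2278, 0.075], [0.6194, 0.1536, 0.075], [0.6876, 0.1609, 0.075]]
[[ 9.991e-01  4.330e-02  2.000e-04  6.474e-01]
 [ 4.330e-02 -9.991e-01 -0.000e+00  1.903e-01]
 [ 2.000e-04  1.000e-04 -1.000e+00  4.051e-01]
 [ 0.000e+00  0.000e+00  0.000e+00  1.000e+00]]
[ 314  180  106  106 4106] [[0.67496093 0.18596048 0.165     ]]
[ 220  229   85   37 1335] [[0.59727003 0.16757633 0.165     ]]
[297 302  22  24 386] [[0.63956198 0.11896045 0.165     ]]
proj [[327.34583352 216.29518463]]
```

View pics/w4.png

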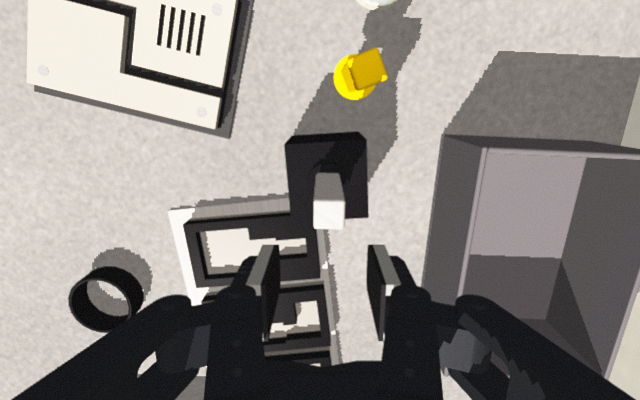

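{"name": "move_arm", "arguments": {"moves": [{"gripper": 45, "x": 0.2, "y": 0, "z": 3, "roll": 0}, {"gripper": 45, "x": 0, "y": 0, "z": 3, "roll": 0}, {"gripper": 45, "x": 0, "y": 0, "z": 3, "roll": 0}, {"gripper": 45, "x": 0, "y": 0, "z": 2, "roll": 0}, {"gripper": 45, "x": 0, "y": 0, "z": 1, "roll": 0}]}}

```text
time_s: 5.18
eef_pos: [0.6497, 0.1903, 0.2837]
eef_rot: [0.0, 1.0, 0.022, -0.001]
wrist_force: [0.5, 0.2, 0.0]
opening: 0.453
```

{"name": "move_arm", "arguments": {"moves": [{"gripper": 45, "x": 0, "y": 0, "z": 0, "roll": 0}, {"gripper": 0, "x": 0, "y": 0, "z": 0, "roll": 0}, {"gripper": 0, "x": 0, "y": 0, "z": 0, "roll": 0}, {"gripper": 0, "x": 0, "y": 0, "z": 0, "roll": 0}, {"gripper": 0, "x": 0, "y": 0, "z": 0, "roll": 0}]}}

```text
time_s: 5.8
eef_pos: [0.6505, 0.1909, 0.2862]
eef_rot: [-0.0, 1.0, 0.022, 0.001]
wrist_force: [0.1, 1.1, 7.5]
opening: 0.227
```

{"name": "move_arm", "arguments": {"moves": [{"gripper": 0, "x": 0, "y": 0, "z": 0, "roll": 0}, {"gripper": 0, "x": 0, "y": 0, "z": 0, "roll": 0}, {"gripper": 0, "x": 0, "y": 0, "z": 0, "roll": 0}, {"gripper": 0, "x": 0, "y": 0, "z": 0, "roll": 0}]}}

```text
time_s: 6.3
eef_pos: [0.6505, 0.1908, 0.2862]
eef_rot: [-0.0, 1.0, 0.022, 0.001]
wrist_force: [0.2, -0.4, 6.3]
opening: 0.229
```

{"name": "move_arm", "arguments": {"moves": [{"gripper": 0, "x": 0, "y": 0, "z": -1, "roll": 0}, {"gripper": 0, "x": 0, "y": 0, "z": -3, "roll": 0}, {"gripper": 0, "x": 0, "y": 0, "z": -3, "roll": 0}, {"gripper": 0, "x": 0, "y": 0, "z": -3, "roll": 0}, {"gripper": 0, "x": 0, "y": 0, "z": -1, "roll": 0}]}}

```text
time_s: 6.92
eef_pos: [0.6503, 0.1908, 0.3972]
eef_rot: [-0.0, 1.0, 0.022, 0.002]
wrist_force: [0.6, 0.6, -0.9]
opening: 0.224
```

{"name": "move_arm", "arguments": {"moves": [{"gripper": 0, "x": 0, "y": 0, "z": 0, "roll": 0}, {"gripper": 0, "x": 0, "y": 0, "z": 0, "roll": 0}, {"gripper": 0, "x": 0, "y": 0, "z": 0, "roll": 0}]}}

```text
time_s: 7.3
eef_pos: [0.6496, 0.1907, 0.3929]
eef_rot: [0.0, 1.0, 0.022, -0.001]
wrist_force: [-1.0, 0.1, -0.6]
opening: 0.225
```

Run:
```python
from h import *
import pickle
w=cam('wrist'); pickle.dump(w,open('w5.pkl','wb')); T=tool(); print(T.round(4), ctrl.get_obs()['wrist_force'])
print('tip exp',proj(w,[T[:3,:3]@[0,0,.270]+T[:3,3], T[:3,:3]@[0,0,.210]+T[:3,3]]))
im=w['img'][160:400,220:420]; cv2.imwrite('pics/w5.png',cv2.resize(im,None,fx=2.5,fy=2.5)[:,:,::-1])
```

```text
[[ 9.990e-01  4.360e-02 -2.200e-03  6.497e-01]
 [ 4.360e-02 -9.990e-01 -3.000e-04  1.907e-01]
 [-2.200e-03  2.000e-04 -1.000e+00  3.932e-01]
 [ 0.000e+00  0.000e+00  0.000e+00  1.000e+00]] [-0.28779018 -0.82340852 -1.07923745]
tip exp [[324.18198872 201.63817508]
 [324.54898275 233.17478549]]
```

View pics/w5.png

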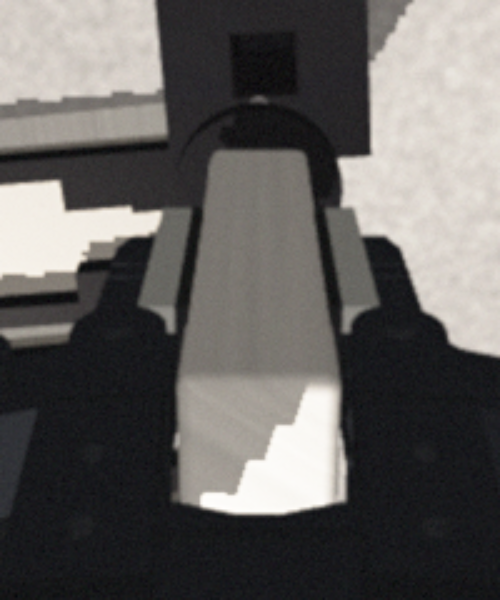

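{"name": "move_arm", "arguments": {"moves": [{"gripper": 0, "x": 0, "y": 0, "z": 0, "roll": 5}, {"gripper": 0, "x": 0, "y": 0, "z": 0, "roll": 5}, {"gripper": 0, "x": 0, "y": 0, "z": 0, "roll": 4}, {"gripper": 0, "x": 0, "y": 0, "z": 0, "roll": 0}, {"gripper": 0, "x": 0, "y": 0, "z": 0, "roll": 0}]}}

```text
time_s: 7.98
eef_pos: [0.6499, 0.1907, 0.3943]
eef_rot: [0.0, 0.995, -0.099, -0.0]
wrist_force: [-0.8, -0.1, -0.8]
opening: 0.226
```

```bash
cat >> h.py <<'E'
A=-np.radians(11.5); C0=np.array([.4625,.3038])
def seam(a,b): return C0+np.array([a*np.cos(A)-b*np.sin(A),a*np.sin(A)+b*np.cos(A)])/1000
E
python3 - <<'E'
from h import *
import pickle
w=pickle.load(open('w5.pkl','rb')); print('well',onz(w,[(324.5,186),(312.5,174),(338.5,174),(312,197.5)],.075).round(4).tolist())
T=tool(); print(T.round(4)); tip=T[:3,3]+T[:3,:3]@[0,0,.271]; d=np.r_[seam(-80,25),.045]-tip
print(tip,'move tool cm',(T[:3,:3].T@d*100).round(2))
E
```

```text
well [[0.6495, 0.19, 0.075], [0.6391, 0.1998, 0.075], [0.6606, 0.2007, 0.075], [0.6394, 0.1795, 0.075]]
[[ 9.802e-01 -1.980e-01 -5.000e-04  6.499e-01]
 [-1.980e-01 -9.802e-01 -1.000e-04  1.907e-01]
 [-5.000e-04  2.000e-04 -1.000e+00  3.943e-01]
 [ 0.000e+00  0.000e+00  0.000e+00  1.000e+00]]
[0.64978363 0.19068384 0.12333355] move tool cm [-28.59  -9.89   7.85]
```

{"name": "move_arm", "arguments": {"moves": [{"gripper": 0, "x": -3, "y": -1, "z": 0, "roll": 0}, {"gripper": 0, "x": -4, "y": -1.4, "z": 0, "roll": 0}, {"gripper": 0, "x": -4, "y": -1.4, "z": 0, "roll": 0}, {"gripper": 0, "x": -4, "y": -1.4, "z": 0, "roll": 0}, {"gripper": 0, "x": -4, "y": -1.4, "z": 0, "roll": 0}]}}

```text
time_s: 8.6
eef_pos: [0.4757, 0.2938, 0.3948]
eef_rot: [-0.0, 0.995, -0.1, 0.0]
wrist_force: [0.9, 0.5, -0.9]
opening: 0.229
```

{"name": "move_arm", "arguments": {"moves": [{"gripper": 0, "x": -4, "y": -1.4, "z": 0, "roll": 0}, {"gripper": 0, "x": -3.6, "y": -1.2, "z": 0, "roll": 0}, {"gripper": 0, "x": -2, "y": -0.7, "z": 2, "roll": 0}, {"gripper": 0, "x": 0, "y": 0, "z": 4, "roll": 0}, {"gripper": 0, "x": 0, "y": 0, "z": 0, "roll": 0}]}}

```text
time_s: 9.22
eef_pos: [0.388, 0.3442, 0.332]
eef_rot: [0.002, 0.995, -0.099, -0.003]
wrist_force: [-0.5, -0.6, -0.9]
opening: 0.226
```

{"name": "move_arm", "arguments": {"moves": [{"gripper": 0, "x": 0, "y": 0, "z": 0, "roll": 0}, {"gripper": 0, "x": 0, "y": 0, "z": 0, "roll": 0}, {"gripper": 0, "x": 0, "y": 0, "z": 0, "roll": 0}]}}

```text
time_s: 9.6
eef_pos: [0.39, 0.3448, 0.3359]
eef_rot: [-0.001, 0.995, -0.1, 0.001]
wrist_force: [-0.6, -0.3, -1.2]
opening: 0.223
```

Run:
```python
from h import *
import pickle
w=cam('wrist'); pickle.dump(w,open('w6.pkl','wb')); T=tool(); print(T.round(4))
tip=T[:3,3]+T[:3,:3]@[0,0,.271]; d=np.r_[seam(-80,25),.020]-tip
print(tip,'move tool cm',(T[:3,:3].T@d*100).round(2))
g=proj(w,[np.r_[seam(x,25),.018] for x in (-88,-80,-40,0)]+[tip]); print(g)
im=w['img'].copy()
for p in g: cv2.circle(im,tuple((p*16).round().astype(int)),16,(255,0,0),-1,shift=4) if p is not g[-1] else 0
im=im[80:280,230:530]; cv2.imwrite('pics/w6.png',cv2.resize(im,None,fx=2.6,fy=2.6)[:,:,::-1])
```

```text
[[ 9.799e-01 -1.996e-01  1.400e-03  3.899e-01]
 [-1.996e-01 -9.799e-01  8.000e-04  3.448e-01]
 [ 1.200e-03 -1.100e-03 -1.000e+00  3.356e-01]
 [ 0.000e+00  0.000e+00  0.000e+00  1.000e+00]]
[0.39024216 0.34496841 0.06464087] move tool cm [-0.1   0.1   4.46]
[[312.53569264 186.43488074]
 [322.08337703 186.43173554]
 [369.79962299 186.41774819]
 [417.45486347 186.40666259]
 [323.45717647 201.01304808]]
```

View pics/w6.png

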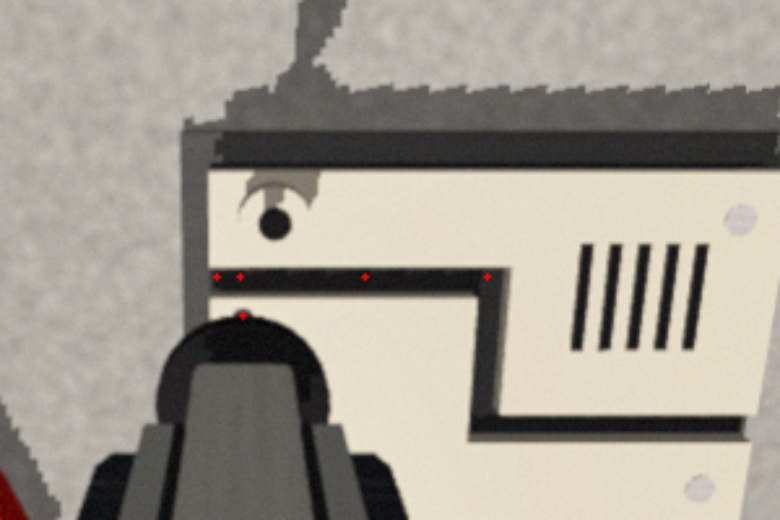

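{"name": "move_arm", "arguments": {"moves": [{"gripper": 0, "x": -0.1, "y": 0.1, "z": 1, "roll": 0}, {"gripper": 0, "x": 0, "y": 0, "z": 1, "roll": 0}, {"gripper": 0, "x": 0, "y": 0, "z": 0.5, "roll": 0}, {"gripper": 0, "x": 0, "y": 0, "z": 0, "roll": 0}, {"gripper": 0, "x": 0, "y": 0, "z": 0, "roll": 0}]}}

```text
time_s: 10.28
eef_pos: [0.3884, 0.344, 0.3098]
eef_rot: [-0.0, 0.995, -0.1, 0.0]
wrist_force: [-0.0, 0.1, -1.4]
opening: 0.225
```

{"name": "move_arm", "arguments": {"moves": [{"gripper": 0, "x": 0, "y": 0, "z": 0.5, "roll": 0}, {"gripper": 0, "x": 0, "y": 0, "z": 0.5, "roll": 0}, {"gripper": 0, "x": 0, "y": 0, "z": 0.5, "roll": 0}, {"gripper": 0, "x": 0, "y": 0, "z": 0.3, "roll": 0}, {"gripper": 0, "x": 0, "y": 0, "z": 0, "roll": 0}]}}

```text
time_s: 10.9
eef_pos: [0.3882, 0.3439, 0.2913]
eef_rot: [0.0, 0.995, -0.1, -0.0]
wrist_force: [-0.8, -0.3, -0.7]
opening: 0.23
```

{"name": "move_arm", "arguments": {"moves": [{"gripper": 0, "x": 0, "y": 0, "z": 0, "roll": 0}, {"gripper": 0, "x": 0, "y": 0, "z": 0, "roll": 0}, {"gripper": 0, "x": 0, "y": 0, "z": 0, "roll": 0}, {"gripper": 0, "x": 0, "y": 0, "z": 0, "roll": 0}]}}

```text
time_s: 11.4
eef_pos: [0.3883, 0.344, 0.2918]
eef_rot: [-0.0, 0.995, -0.1, 0.0]
wrist_force: [0.5, -0.4, -0.9]
opening: 0.229
```

Run:
```python
from h import *
w=cam('wrist'); T=tool(); print(T.round(4),ctrl.get_obs()['wrist_force'])
tip=T[:3,3]+T[:3,:3]@[0,0,.271]; d=np.r_[seam(-80,25),.0195]-tip
print(tip,'move tool cm',(T[:3,:3].T@d*100).round(2)); g=proj(w,[tip]);print(g)
cv2.imwrite('pics/w7.png',cv2.resize(w['img'][120:260,230:430],None,fx=3.5,fy=3.5)[:,:,::-1])
```

```text
[[ 9.799e-01 -1.993e-01  1.000e-04  3.883e-01]
 [-1.993e-01 -9.799e-01  1.000e-04  3.440e-01]
 [ 1.000e-04 -1.000e-04 -1.000e+00  2.918e-01]
 [ 0.000e+00  0.000e+00  0.000e+00  1.000e+00]] [ 0.52613095 -0.31345717 -0.88269546]
[0.38827394 0.34398425 0.02075086] move tool cm [ 0.07 -0.04  0.13]
[[323.74289513 200.93593749]]
```

View pics/w7.png

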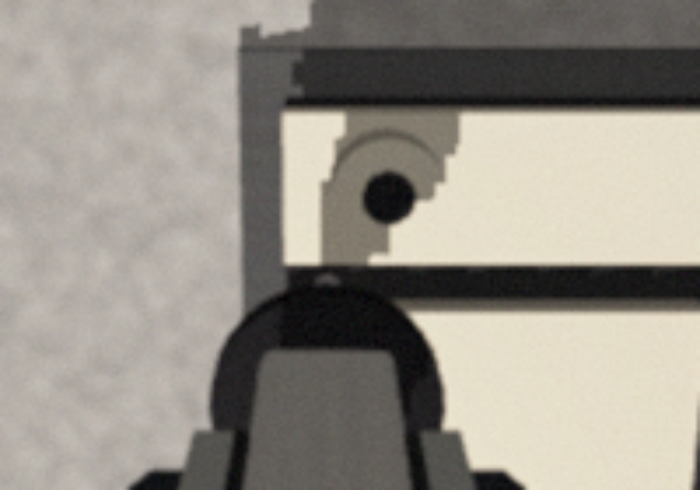

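{"name": "move_arm", "arguments": {"moves": [{"gripper": 0, "x": 0.1, "y": 0, "z": 0.1, "roll": 0}, {"gripper": 0, "x": 0.35, "y": 0, "z": 0, "roll": 0}, {"gripper": 0, "x": 0.35, "y": 0, "z": 0, "roll": 0}, {"gripper": 0, "x": 0.35, "y": 0, "z": 0, "roll": 0}, {"gripper": 0, "x": 0.35, "y": 0, "z": 0, "roll": 0}]}}

```text
time_s: 12.08
eef_pos: [0.4033, 0.3409, 0.2907]
eef_rot: [-0.0, 0.995, -0.1, 0.0]
wrist_force: [-0.3, 0.5, -0.6]
opening: 0.227
```

{"name": "move_arm", "arguments": {"moves": [{"gripper": 0, "x": 0.35, "y": 0, "z": 0, "roll": 0}, {"gripper": 0, "x": 0.35, "y": 0, "z": 0, "roll": 0}, {"gripper": 0, "x": 0.35, "y": 0, "z": 0, "roll": 0}, {"gripper": 0, "x": 0.35, "y": 0, "z": 0, "roll": 0}, {"gripper": 0, "x": 0.35, "y": 0, "z": 0, "roll": 0}]}}

```text
time_s: 12.7
eef_pos: [0.4203, 0.3374, 0.2907]
eef_rot: [0.0, 0.995, -0.1, -0.0]
wrist_force: [-0.4, -0.6, -0.5]
opening: 0.226
```

```bash
cat > chk.py <<'E'
from h import *
import sys
T=tool(); o=ctrl.get_obs(); print(o['time_s'],o['wrist_force'].round(1))
tip=T[:3,3]+T[:3,:3]@[0,0,.271]; d=np.r_[seam(float(sys.argv[1]),float(sys.argv[2])),.0195]-tip
print(tip.round(4),'move tool cm',(T[:3,:3].T@d*100).round(2))
E
python3 chk.py 0 25
```

```text
12.7 [-0.4 -0.6 -0.5]
[0.4203 0.3374 0.0197] move tool cm [ 4.81 -0.04  0.02]
```

{"name": "move_arm", "arguments": {"moves": [{"gripper": 0, "x": 0.35, "y": 0, "z": 0, "roll": 0}, {"gripper": 0, "x": 0.35, "y": 0, "z": 0, "roll": 0}, {"gripper": 0, "x": 0.35, "y": 0, "z": 0, "roll": 0}, {"gripper": 0, "x": 0.35, "y": 0, "z": 0, "roll": 0}, {"gripper": 0, "x": 0.35, "y": 0, "z": 0, "roll": 0}]}}

```text
time_s: 13.32
eef_pos: [0.4375, 0.3339, 0.2907]
eef_rot: [0.0, 0.995, -0.1, -0.0]
wrist_force: [0.2, -1.1, -1.5]
opening: 0.225
```

{"name": "move_arm", "arguments": {"moves": [{"gripper": 0, "x": 0.35, "y": 0, "z": 0, "roll": 0}, {"gripper": 0, "x": 0.35, "y": 0, "z": 0, "roll": 0}, {"gripper": 0, "x": 0.35, "y": 0, "z": 0, "roll": 0}, {"gripper": 0, "x": 0.35, "y": 0, "z": 0, "roll": 0}, {"gripper": 0, "x": 0.35, "y": 0, "z": 0, "roll": 0}]}}

```text
time_s: 13.95
eef_pos: [0.4546, 0.3305, 0.2907]
eef_rot: [0.0, 0.995, -0.1, -0.0]
wrist_force: [-0.2, 0.0, 0.0]
opening: 0.224
```

{"name": "move_arm", "arguments": {"moves": [{"gripper": 0, "x": 0.35, "y": 0, "z": 0, "roll": 0}, {"gripper": 0, "x": 0.35, "y": 0, "z": 0, "roll": 0}, {"gripper": 0, "x": 0.35, "y": 0, "z": 0, "roll": 0}, {"gripper": 0, "x": 0.27, "y": 0, "z": 0, "roll": 0}, {"gripper": 0, "x": 0, "y": 0, "z": 0, "roll": 0}]}}

```text
time_s: 14.58
eef_pos: [0.4675, 0.3278, 0.2907]
eef_rot: [0.0, 0.995, -0.1, 0.0]
wrist_force: [-0.4, -0.3, -1.3]
opening: 0.226
```

```bash
python3 chk.py 0 25;python3 chk.py 0 -25
```

```text
14.575 [-0.4 -0.3 -1.3]
[0.4675 0.3278 0.0197] move tool cm [-0.01 -0.05  0.02]
14.575 [-0.4 -0.3 -1.3]
[0.4675 0.3278 0.0197] move tool cm [-0.01  4.95  0.02]
```

{"name": "move_arm", "arguments": {"moves": [{"gripper": 0, "x": 0, "y": 0.35, "z": 0, "roll": 0}, {"gripper": 0, "x": 0, "y": 0.35, "z": 0, "roll": 0}, {"gripper": 0, "x": 0, "y": 0.35, "z": 0, "roll": 0}, {"gripper": 0, "x": 0, "y": 0.35, "z": 0, "roll": 0}, {"gripper": 0, "x": 0, "y": 0.35, "z": 0, "roll": 0}]}}

```text
time_s: 15.2
eef_pos: [0.4638, 0.3105, 0.2907]
eef_rot: [0.0, 0.995, -0.1, 0.0]
wrist_force: [-0.3, -0.5, -0.6]
opening: 0.225
```

{"name": "move_arm", "arguments": {"moves": [{"gripper": 0, "x": 0, "y": 0.35, "z": 0, "roll": 0}, {"gripper": 0, "x": 0, "y": 0.35, "z": 0, "roll": 0}, {"gripper": 0, "x": 0, "y": 0.35, "z": 0, "roll": 0}, {"gripper": 0, "x": 0, "y": 0.35, "z": 0, "roll": 0}, {"gripper": 0, "x": 0, "y": 0.35, "z": 0, "roll": 0}]}}

```text
time_s: 15.82
eef_pos: [0.4603, 0.2934, 0.2907]
eef_rot: [-0.0, 0.995, -0.1, -0.0]
wrist_force: [0.2, 0.5, -0.4]
opening: 0.227
```

{"name": "move_arm", "arguments": {"moves": [{"gripper": 0, "x": 0, "y": 0.35, "z": 0, "roll": 0}, {"gripper": 0, "x": 0, "y": 0.35, "z": 0, "roll": 0}, {"gripper": 0, "x": 0, "y": 0.35, "z": 0, "roll": 0}, {"gripper": 0, "x": 0, "y": 0.4, "z": 0, "roll": 0}, {"gripper": 0, "x": 0, "y": 0, "z": 0, "roll": 0}]}}

```text
time_s: 16.45
eef_pos: [0.4574, 0.2791, 0.2907]
eef_rot: [0.0, 0.995, -0.1, -0.0]
wrist_force: [-0.4, 0.4, -1.7]
opening: 0.225
```

```bash
python3 chk.py 0 -25;python3 chk.py 80 -25
```

```text
16.45 [-0.4  0.4 -1.7]
[0.4574 0.2791 0.0197] move tool cm [ 0.01 -0.02  0.02]
16.45 [-0.4  0.4 -1.7]
[0.4574 0.2791 0.0197] move tool cm [ 8.01 -0.02  0.02]
```

{"name": "move_arm", "arguments": {"moves": [{"gripper": 0, "x": 0.35, "y": 0, "z": 0, "roll": 0}, {"gripper": 0, "x": 0.35, "y": 0, "z": 0, "roll": 0}, {"gripper": 0, "x": 0.35, "y": 0, "z": 0, "roll": 0}, {"gripper": 0, "x": 0.35, "y": 0, "z": 0, "roll": 0}, {"gripper": 0, "x": 0.35, "y": 0, "z": 0, "roll": 0}]}}

```text
time_s: 17.08
eef_pos: [0.4749, 0.2758, 0.2907]
eef_rot: [0.0, 0.995, -0.1, -0.0]
wrist_force: [-0.6, -0.4, -1.4]
opening: 0.23
```

{"name": "move_arm", "arguments": {"moves": [{"gripper": 0, "x": 0.35, "y": 0, "z": 0, "roll": 0}, {"gripper": 0, "x": 0.35, "y": 0, "z": 0, "roll": 0}, {"gripper": 0, "x": 0.35, "y": 0, "z": 0, "roll": 0}, {"gripper": 0, "x": 0.35, "y": 0, "z": 0, "roll": 0}, {"gripper": 0, "x": 0.35, "y": 0, "z": 0, "roll": 0}]}}

```text
time_s: 17.7
eef_pos: [0.492, 0.2724, 0.2907]
eef_rot: [0.0, 0.995, -0.1, -0.0]
wrist_force: [-0.4, 0.6, -1.7]
opening: 0.223
```

{"name": "move_arm", "arguments": {"moves": [{"gripper": 0, "x": 0.35, "y": 0, "z": 0, "roll": 0}, {"gripper": 0, "x": 0.35, "y": 0, "z": 0, "roll": 0}, {"gripper": 0, "x": 0.35, "y": 0, "z": 0, "roll": 0}, {"gripper": 0, "x": 0.35, "y": 0, "z": 0, "roll": 0}, {"gripper": 0, "x": 0.35, "y": 0, "z": 0, "roll": 0}]}}

```text
time_s: 18.32
eef_pos: [0.5091, 0.2689, 0.2907]
eef_rot: [0.0, 0.995, -0.1, 0.0]
wrist_force: [0.8, -0.5, -0.8]
opening: 0.224
```

{"name": "move_arm", "arguments": {"moves": [{"gripper": 0, "x": 0.35, "y": 0, "z": 0, "roll": 0}, {"gripper": 0, "x": 0.35, "y": 0, "z": 0, "roll": 0}, {"gripper": 0, "x": 0.35, "y": 0, "z": 0, "roll": 0}, {"gripper": 0, "x": 0.35, "y": 0, "z": 0, "roll": 0}, {"gripper": 0, "x": 0.35, "y": 0, "z": 0, "roll": 0}]}}

```text
time_s: 18.95
eef_pos: [0.5263, 0.2654, 0.2907]
eef_rot: [0.0, 0.995, -0.1, -0.0]
wrist_force: [0.3, -0.7, -0.8]
opening: 0.218
```

{"name": "move_arm", "arguments": {"moves": [{"gripper": 0, "x": 0.35, "y": 0, "z": 0, "roll": 0}, {"gripper": 0, "x": 0.35, "y": 0, "z": 0, "roll": 0}, {"gripper": 0, "x": 0.3, "y": 0, "z": 0, "roll": 0}, {"gripper": 0, "x": 0, "y": 0, "z": 0, "roll": 0}, {"gripper": 0, "x": 0, "y": 0, "z": 0, "roll": 0}]}}

```text
time_s: 19.58
eef_pos: [0.5358, 0.2634, 0.2906]
eef_rot: [0.0, 0.995, -0.1, -0.0]
wrist_force: [-0.3, 0.4, -0.3]
opening: 0.228
```

{"name": "move_arm", "arguments": {"moves": [{"gripper": 0, "x": 0, "y": 0, "z": 0, "roll": 0}, {"gripper": 0, "x": 0, "y": 0, "z": 0, "roll": 0}]}}

```text
time_s: 19.82
eef_pos: [0.5358, 0.2635, 0.2907]
eef_rot: [0.0, 0.995, -0.1, -0.0]
wrist_force: [0.0, -0.5, -0.5]
opening: 0.23
```

```bash
python3 chk.py 80 -25
python3 - <<'E'
from h import *
w=cam('wrist'); cv2.imwrite('pics/w8.png',cv2.resize(w['img'][60:300,130:430],None,fx=2.2,fy=2.2)[:,:,::-1])
E
```

```text
19.825 [ 0.  -0.5 -0.5]
[0.5358 0.2635 0.0197] move tool cm [0.02 0.01 0.02]
```

View pics/w8.png

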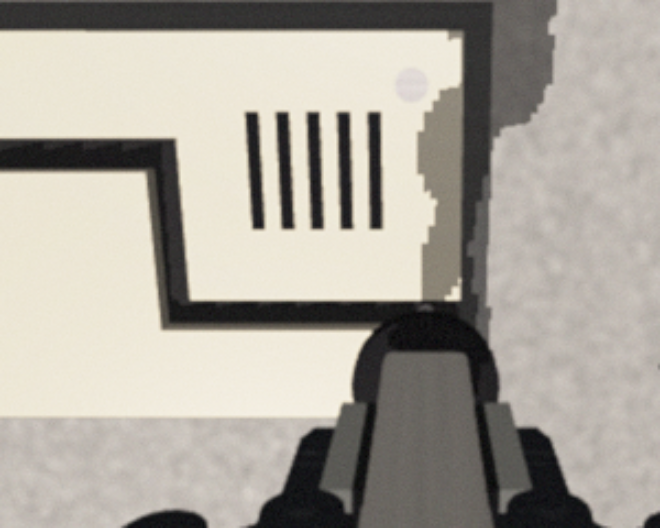

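{"name": "move_arm", "arguments": {"moves": [{"gripper": 0, "x": 0, "y": 0, "z": -1, "roll": 0}, {"gripper": 0, "x": 0, "y": 0, "z": -3, "roll": 0}, {"gripper": 0, "x": 0, "y": 0, "z": -4, "roll": 0}, {"gripper": 0, "x": 0, "y": 0, "z": -2, "roll": 0}, {"gripper": 0, "x": 0, "y": 0, "z": -0.5, "roll": -5}]}}

```text
time_s: 20.5
eef_pos: [0.5363, 0.2636, 0.3989]
eef_rot: [-0.001, 0.998, -0.056, 0.002]
wrist_force: [-0.7, 0.0, -0.6]
opening: 0.225
```

{"name": "move_arm", "arguments": {"moves": [{"gripper": 0, "x": 0, "y": 0, "z": 0, "roll": -5}, {"gripper": 0, "x": 0, "y": 0, "z": 0, "roll": -4}, {"gripper": 0, "x": 3.4, "y": 2.3, "z": 0, "roll": 0}, {"gripper": 0, "x": 3.4, "y": 2.5, "z": 0, "roll": 0}, {"gripper": 0, "x": 3.4, "y": 2.5, "z": 0, "roll": 0}]}}

```text
time_s: 21.12
eef_pos: [0.6419, 0.1944, 0.3967]
eef_rot: [-0.0, 1.0, 0.022, 0.001]
wrist_force: [0.4, 0.6, -0.6]
opening: 0.225
```

{"name": "move_arm", "arguments": {"moves": [{"gripper": 0, "x": 0.8, "y": 0.5, "z": 0, "roll": 0}, {"gripper": 0, "x": 0, "y": 0, "z": 0, "roll": 0}, {"gripper": 0, "x": 0, "y": 0, "z": 0, "roll": 0}, {"gripper": 0, "x": 0, "y": 0, "z": 0, "roll": 0}, {"gripper": 0, "x": 0, "y": 0, "z": 0, "roll": 0}]}}

```text
time_s: 21.75
eef_pos: [0.6487, 0.191, 0.396]
eef_rot: [-0.0, 1.0, 0.022, 0.0]
wrist_force: [-0.3, -0.4, -0.9]
opening: 0.23
```

Run:
```python
from h import *
T=tool(); print(T.round(4))
tip=T[:3,3]+T[:3,:3]@[0,0,.271]; d=np.r_[.6497,.1900,.015]-tip
print(tip.round(4),'move tool cm',(T[:3,:3].T@d*100).round(2))
w=cam('wrist'); im=w['img'].astype(int)
m=(im.max(2)<22).astype(np.uint8); m[:165]=0;m[200:]=0;m[:,290:360]*=1;m[:,:290]=0;m[:,360:]=0
n,l,s,c=cv2.connectedComponentsWithStats(m); print(s[1:][s[1:,4]>40],proj(w,[tip,[.6497,.19,.075]]))
```

```text
[[ 9.990e-01  4.460e-02  2.000e-04  6.487e-01]
 [ 4.460e-02 -9.990e-01  1.000e-04  1.910e-01]
 [ 2.000e-04 -1.000e-04 -1.000e+00  3.960e-01]
 [ 0.000e+00  0.000e+00  0.000e+00  1.000e+00]]
[0.6487 0.191  0.125 ] move tool cm [ 0.09  0.11 11.  ]
[[313 174  26  24 362]] [[323.80750985 201.12827061]
 [324.72880154 185.60621959]]
```

{"name": "move_arm", "arguments": {"moves": [{"gripper": 0, "x": 0.1, "y": 0.1, "z": 0, "roll": 0}, {"gripper": 0, "x": 0, "y": 0, "z": 2, "roll": 0}, {"gripper": 0, "x": 0, "y": 0, "z": 2, "roll": 0}, {"gripper": 0, "x": 0, "y": 0, "z": 1, "roll": 0}, {"gripper": 0, "x": 0, "y": 0, "z": 1, "roll": 0}]}}

```text
time_s: 22.42
eef_pos: [0.6501, 0.1893, 0.3343]
eef_rot: [0.0, 1.0, 0.022, -0.001]
wrist_force: [0.3, -0.5, -0.3]
opening: 0.228
```

{"name": "move_arm", "arguments": {"moves": [{"gripper": 0, "x": 0, "y": 0, "z": 1, "roll": 0}, {"gripper": 0, "x": 0, "y": 0, "z": 1, "roll": 0}, {"gripper": 0, "x": 0, "y": 0, "z": 1, "roll": 0}, {"gripper": 0, "x": 0, "y": 0, "z": 1, "roll": 0}, {"gripper": 0, "x": 0, "y": 0, "z": 0.5, "roll": 0}]}}

```text
time_s: 23.05
eef_pos: [0.65, 0.1893, 0.2897]
eef_rot: [0.0, 1.0, 0.022, -0.001]
wrist_force: [-0.3, -0.4, -0.5]
opening: 0.227
```

{"name": "move_arm", "arguments": {"moves": [{"gripper": 0, "x": 0, "y": 0, "z": 0.3, "roll": 0}, {"gripper": 0, "x": 0, "y": 0, "z": 0, "roll": 0}, {"gripper": 0, "x": 0, "y": 0, "z": 0, "roll": 0}]}}

```text
time_s: 23.42
eef_pos: [0.6504, 0.1894, 0.2882]
eef_rot: [-0.0, 1.0, 0.022, 0.0]
wrist_force: [0.2, 0.1, -0.3]
opening: 0.226
```

{"name": "move_arm", "arguments": {"moves": [{"gripper": 35, "x": 0, "y": 0, "z": 0, "roll": 0}, {"gripper": 45, "x": 0, "y": 0, "z": 0, "roll": 0}, {"gripper": 45, "x": 0, "y": 0, "z": 0, "roll": 0}, {"gripper": 45, "x": 0, "y": 0, "z": 0, "roll": 0}]}}

```text
time_s: 23.92
eef_pos: [0.6502, 0.1894, 0.2877]
eef_rot: [0.0, 1.0, 0.022, 0.0]
wrist_force: [-0.0, 0.2, 0.4]
opening: 0.448
```

{"name": "move_arm", "arguments": {"moves": [{"gripper": 45, "x": 0, "y": 0, "z": -2, "roll": 0}, {"gripper": 45, "x": 0, "y": 0, "z": -4, "roll": 0}, {"gripper": 45, "x": 0, "y": 0, "z": -4, "roll": 0}, {"gripper": 45, "x": 0, "y": 0, "z": -1.5, "roll": 0}, {"gripper": 45, "x": 0, "y": 0, "z": 0, "roll": 0}]}}

```text
time_s: 24.55
eef_pos: [0.6504, 0.1894, 0.4043]
eef_rot: [-0.0, 1.0, 0.022, 0.001]
wrist_force: [-0.1, -0.1, 0.1]
opening: 0.451
```

{"name": "move_arm", "arguments": {"moves": [{"gripper": 100, "x": -1.3, "y": 4.2, "z": 0, "roll": 0}, {"gripper": 100, "x": -1.5, "y": 4.2, "z": 0, "roll": 0}, {"gripper": 100, "x": 0, "y": 0, "z": 0, "roll": 0}, {"gripper": 100, "x": 0, "y": 0, "z": 0, "roll": 0}]}}

```text
time_s: 25.05
eef_pos: [0.6257, 0.1043, 0.4012]
eef_rot: [-0.0, 1.0, 0.022, -0.001]
wrist_force: [0.0, 0.1, 0.5]
opening: 0.997
```

Run:
```python
from h import *
import pickle
w=cam('wrist'); save(w,'w9.png'); pickle.dump(w,open('w9.pkl','wb')); im=w['img'].astype(int)
print(proj(w,[[.6497,.19,.165]]))
m=(im.min(2)>215).astype(np.uint8); n,l,s,c=cv2.connectedComponentsWithStats(m)
for i in range(1,n):
    if 200<s[i,4]<3000: print(s[i],onz(w,[c[i]],.165).round(4))
```

```text
[[375.62767849  71.32389399]]
[ 109    0  131   34 2254] [[0.5514 0.2158 0.165 ]]
[ 358   57   35   36 1186] [[0.6492 0.1884 0.165 ]]
[ 181  131   56  196 2595] [[0.5536 0.1013 0.165 ]]
[225 160  51  35 599] [[0.5778 0.1254 0.165 ]]
[244 250  85  21 506] [[0.6031 0.0721 0.165 ]]
[254 306  83  31 750] [[0.6161 0.0298 0.165 ]]
```

{"name": "move_arm", "arguments": {"moves": [{"gripper": 100, "x": -1.6, "y": 4.2, "z": 0, "roll": 0}, {"gripper": 100, "x": -1.6, "y": 4.2, "z": 0, "roll": 0}, {"gripper": 100, "x": -0.5, "y": 4.1, "z": 0, "roll": 0}, {"gripper": 100, "x": 0, "y": 0, "z": 0, "roll": 0}, {"gripper": 100, "x": 0, "y": 0, "z": 0, "roll": 0}]}}

```text
time_s: 25.72
eef_pos: [0.5947, -0.0213, 0.4023]
eef_rot: [-0.0, 1.0, 0.022, -0.0]
wrist_force: [0.4, 0.7, 0.1]
opening: 0.999
```

Run:
```python
from h import *
import pickle
w=cam('wrist'); save(w,'w10.png'); pickle.dump(w,open('w10.pkl','wb')); print(tool().round(4))
```

```text
[[ 9.990e-01  4.510e-02 -4.000e-04  5.946e-01]
 [ 4.510e-02 -9.990e-01  6.000e-04 -2.100e-02]
 [-4.000e-04 -6.000e-04 -1.000e+00  4.024e-01]
 [ 0.000e+00  0.000e+00  0.000e+00  1.000e+00]]
```

View pics/w10.png

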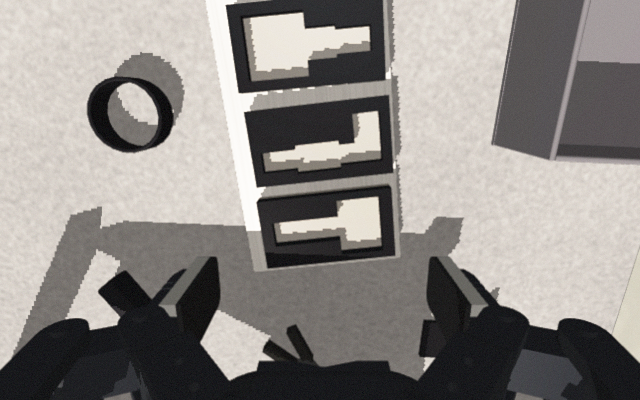

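{"name": "move_arm", "arguments": {"moves": [{"gripper": 100, "x": -0.3, "y": -2, "z": 3, "roll": 0}, {"gripper": 100, "x": -2, "y": -1.8, "z": 3, "roll": 0}, {"gripper": 100, "x": 0, "y": 0, "z": 0, "roll": 0}, {"gripper": 100, "x": 0, "y": 0, "z": 0, "roll": 0}, {"gripper": 100, "x": 0, "y": 0, "z": 0, "roll": 0}]}}

```text
time_s: 26.4
eef_pos: [0.5709, 0.0144, 0.3444]
eef_rot: [0.0, 1.0, 0.022, 0.002]
wrist_force: [0.3, -0.9, 0.6]
opening: 1.003
```

Run:
```python
from h import *
import pickle
w=cam('wrist'); save(w,'w11.png'); pickle.dump(w,open('w11.pkl','wb')); print(tool()[:3,3])
```

```text
[0.57074935 0.01426536 0.34424626]
```

{"name": "move_arm", "arguments": {"moves": [{"gripper": 100, "x": 0, "y": 6, "z": 0, "roll": 0}, {"gripper": 100, "x": 1, "y": 6, "z": 0, "roll": 0}, {"gripper": 100, "x": 1.5, "y": 5.5, "z": 0, "roll": 0}, {"gripper": 100, "x": 0, "y": 0, "z": 0, "roll": 0}, {"gripper": 100, "x": 0, "y": 0, "z": 0, "roll": 0}]}}

```text
time_s: 27.08
eef_pos: [0.6024, -0.1595, 0.3429]
eef_rot: [-0.0, 1.0, 0.021, 0.0]
wrist_force: [-0.0, -0.0, -0.1]
opening: 1.0
```

Run:
```python
from h import *
import pickle
w=cam('wrist'); save(w,'w12.png'); pickle.dump(w,open('w12.pkl','wb')); print(tool()[:3,3])
```

```text
[ 0.6022991  -0.15864755  0.34285724]
```

{"name": "move_arm", "arguments": {"moves": [{"gripper": 100, "x": -4, "y": 3, "z": -3, "roll": 0}, {"gripper": 100, "x": -4, "y": 3, "z": -3, "roll": 0}, {"gripper": 100, "x": -3.5, "y": 6, "z": 0, "roll": 0}, {"gripper": 100, "x": 0, "y": 0, "z": 0, "roll": 0}, {"gripper": 100, "x": 0, "y": 0, "z": 0, "roll": 0}]}}

```text
time_s: 27.75
eef_pos: [0.4961, -0.2767, 0.4027]
eef_rot: [-0.0, 1.0, 0.022, 0.0]
wrist_force: [-0.0, -0.1, -0.6]
opening: 1.003
```

Run:
```python
from h import *
import pickle
w=cam('wrist'); save(w,'w13.png'); pickle.dump(w,open('w13.pkl','wb')); print(tool()[:3,3],ctrl.get_obs()['time_s'])
a=[pickle.load(open(f'w{i}.pkl','rb'))['img'] for i in (11,12)]
top=np.hstack([x[0:200,150:550] for x in a]); bot=cv2.copyMakeBorder(w['img'][:380],0,0,0,160,cv2.BORDER_CONSTANT)
cv2.imwrite('pics/m1.png',np.vstack([top,bot])[:,:,::-1])
```

```text
[ 0.49639878 -0.27631908  0.40255607] 27.8
```

View pics/m1.png

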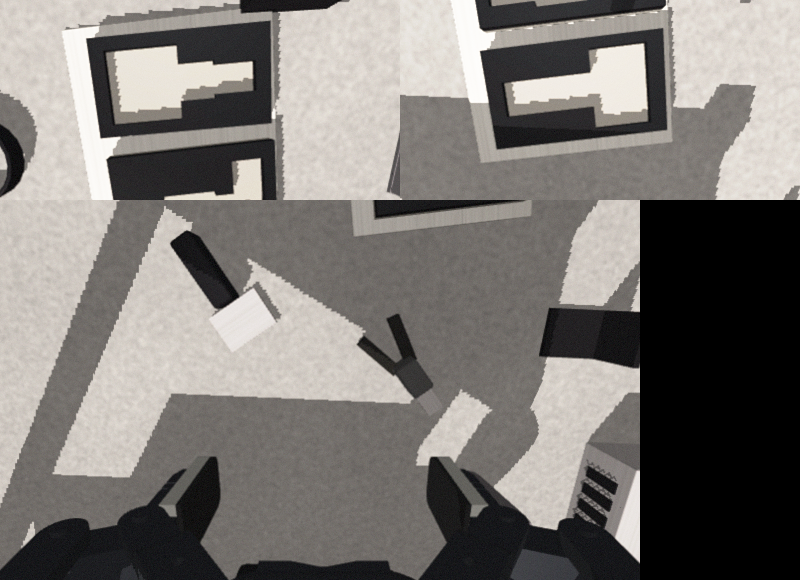

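```bash
cat >> h.py <<'E'
def rects(w,m,z,amin=150):
    n,l,s,c=cv2.connectedComponentsWithStats(m.astype(np.uint8),connectivity=4); out=[]
    for i in range(1,n):
        if s[i,4]<amin: continue
        k=max(cv2.findContours((l==i).astype(np.uint8),cv2.RETR_EXTERNAL,cv2.CHAIN_APPROX_NONE)[0],key=cv2.contourArea).reshape(-1,2)
        r=cv2.minAreaRect((onz(w,k,z)[:,:2]*1000).astype(np.float32))
        (cx,cy),(a,b),t=r
        if a<b: a,b,t=b,a,t+90
        out.append((s[i].tolist(),np.round([cx,cy,a,b,(t+90)%180-90],1)))
    return out
def load(i):
    import pickle; return pickle.load(open(f'w{i}.pkl','rb'))
E
python3 - <<'E'
from h import *
w=load(11); im=w['img'].astype(int); m=im.min(2)>85; m[:30]=0; m[132:]=0; m[:,:245]=0; m[:,412:]=0
print('cutters pocket'); [print(r) for r in rects(w,m,.012)]
w=load(12); im=w['img'].astype(int); m=im.min(2)>85; m[:38]=0; m[132:]=0; m[:,:246]=0; m[:,408:]=0
print('scraper pocket'); [print(r) for r in rects(w,m,.012)]
w=load(13); im=w['img'].astype(int); print(im[118,245],im[30,130],im[60,200],im[180,410],im[140,380],im[200,430])
m=im.min(2)>225; m[:,:200]=0;m[:,290:]=0;m[:70]=0;m[160:]=0
print('blade');[print(r) for r in rects(w,m,.008)]
m=im.max(2)<62; m[:20]=0;m[225:]=0;m[:,:160]=0;m[:,450:]=0
print('dark');[print(r) for r in rects(w,m,.032)]
print(ctrl.get_obs()['q'].round(2),tool().round(3))
E
```

```text
cutters pocket
([245, 30, 74, 8, 300], array([533.4, 133.8,  57.6,   5. ,   7.3]))
([256, 45, 147, 79, 7504], array([574.3,  97. , 115.9,  56.6,   7.6]))
([328, 124, 84, 8, 359], array([608.6,  62.2,  70. ,   5.8,   2.5]))
scraper pocket
([246, 38, 84, 11, 491], array([569.1, -48.9,  65.4,   7.3,   2.4]))
([254, 43, 144, 84, 7244], array([601. , -83.7, 114.5,  60.6,   9. ]))
[231 227 222] [113 108 107] [26 26 27] [58 56 56] [106  99  99] [133 126 123]
blade
([212, 91, 47, 38, 463], array([ 404.3, -220.8,   53.4,   11.5,   35.1]))
([228, 112, 45, 36, 242], array([ 417.9, -240.3,   53.8,    9.3,   36.7]))
dark
([171, 31, 68, 78, 2256], array([ 384.2, -186.4,   70.4,   25.7,  -54.6]))
([358, 114, 75, 84, 1953], array([ 570.7, -261. ,   81.7,   46.5,  -49. ]))
[-0.72  0.17  1.63  0.    1.35 -0.76] [[ 0.999  0.045 -0.     0.496]
 [ 0.045 -0.999  0.001 -0.276]
 [-0.    -0.001 -1.     0.403]
 [ 0.     0.     0.     1.   ]]
```

{"name": "move_arm", "arguments": {"moves": [{"gripper": 100, "x": 0, "y": 0, "z": 0, "roll": -8.3}, {"gripper": 100, "x": 0, "y": 0, "z": 0, "roll": -8.3}, {"gripper": 100, "x": 0, "y": 0, "z": 0, "roll": -8.2}, {"gripper": 100, "x": 0, "y": 0, "z": 0, "roll": -8.2}, {"gripper": 100, "x": -1.9, "y": -2.3, "z": 3, "roll": 0}]}}

```text
time_s: 28.42
eef_pos: [0.4693, -0.2691, 0.3745]
eef_rot: [0.002, 0.952, 0.308, 0.002]
wrist_force: [0.3, 0.1, 0.4]
opening: 1.001
```

{"name": "move_arm", "arguments": {"moves": [{"gripper": 100, "x": -2, "y": -2.3, "z": 3, "roll": 0}, {"gripper": 100, "x": 0, "y": 0, "z": 0, "roll": 0}, {"gripper": 100, "x": 0, "y": 0, "z": 0, "roll": 0}, {"gripper": 100, "x": 0, "y": 0, "z": 0, "roll": 0}]}}

```text
time_s: 28.92
eef_pos: [0.4388, -0.2631, 0.344]
eef_rot: [0.001, 0.952, 0.305, 0.001]
wrist_force: [-0.1, -0.5, -0.2]
opening: 1.001
```

Run:
```python
from h import *
import pickle
w=cam('wrist'); save(w,'w14.png'); pickle.dump(w,open('w14.pkl','wb')); print(tool().round(4))
im=w['img'].astype(int); m=im.max(2)<50; m[240:]=0
print('dark');[print(r) for r in rects(w,m,.032)]
m=(im.min(2)>222).astype(np.uint8); m[260:]=0; m=cv2.morphologyEx(m,cv2.MORPH_CLOSE,np.ones((3,3)))
print('blade');[print(r) for r in rects(w,m,.008)]
```

```text
[[ 8.135e-01  5.816e-01  1.900e-03  4.386e-01]
 [ 5.816e-01 -8.135e-01 -1.700e-03 -2.632e-01]
 [ 5.000e-04  2.400e-03 -1.000e+00  3.439e-01]
 [ 0.000e+00  0.000e+00  0.000e+00  1.000e+00]]
dark
([580, 0, 60, 57, 1804], array([543. , -38.4,  55.3,  21.3,   9.1]))
([305, 11, 29, 98, 2686], array([ 380.2, -186.9,   67.8,   20.8,  -55.2]))
([510, 35, 130, 161, 8648], array([586.2, -90.1, 130.8,  75.3,   9.1]))
([446, 217, 22, 23, 384], array([ 553. , -227.4,   20.5,   15.1,  -62.5]))
([410, 220, 18, 20, 265], array([ 527.4, -247.4,   19.7,   11.2,  -36.9]))
blade
([544, 0, 42, 26, 616], array([511.7, -41.4,  23.3,  22.8, -81.4]))
([287, 109, 65, 16, 810], array([ 404.2, -221. ,   53.9,   12.3,   34.4]))
([288, 139, 58, 12, 249], array([ 415.5, -240.8,   49.3,    8.6,   38.2]))
```

View pics/w14.png

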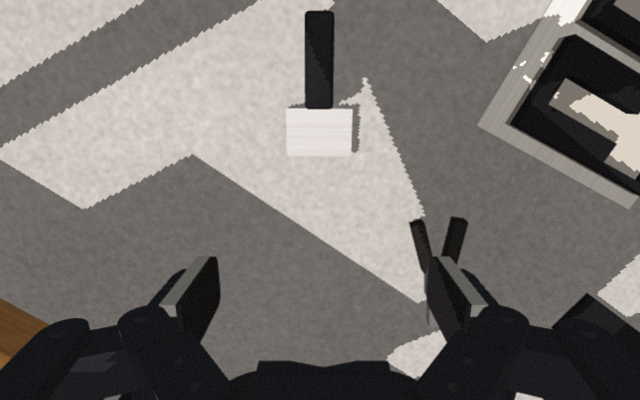

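{"name": "move_arm", "arguments": {"moves": [{"gripper": 60, "x": -0.3, "y": -3.8, "z": 0, "roll": 0.7}, {"gripper": 60, "x": 0, "y": -3.8, "z": 4, "roll": 0}, {"gripper": 60, "x": 0, "y": 0, "z": 4, "roll": 0}, {"gripper": 60, "x": 0, "y": 0, "z": 0, "roll": 0}, {"gripper": 60, "x": 0, "y": 0, "z": 0, "roll": 0}]}}

```text
time_s: 29.6
eef_pos: [0.3924, -0.2035, 0.2643]
eef_rot: [0.001, 0.954, 0.299, 0.001]
wrist_force: [-0.4, -0.5, 0.1]
opening: 0.602
```

```bash
cat > go.py <<'E'
from h import *
import sys
v=[float(a) for a in sys.argv[1:]]; T=tool()
print(T[:3,3].round(4),'yaw',np.degrees(np.arctan2(T[1,0],T[0,0])).round(2),'tool cm',((T[:3,:3].T@(np.array(v[:3])-T[:3,3]))*100).round(2),ctrl.get_obs()['wrist_force'].round(1),ctrl.get_obs()['opening'])
E
python3 go.py .3916 -.2033 .187
```

```text
[ 0.3924 -0.2035  0.2643] yaw 34.81 tool cm [-0.05 -0.08  7.73] [-0.4 -0.5  0.1] 0.6016744025299582
```

{"name": "move_arm", "arguments": {"moves": [{"gripper": 60, "x": 0, "y": -0.1, "z": 3, "roll": 0}, {"gripper": 60, "x": 0, "y": 0, "z": 3, "roll": 0}, {"gripper": 60, "x": 0, "y": 0, "z": 1.7, "roll": 0}, {"gripper": 60, "x": 0, "y": 0, "z": 0, "roll": 0}, {"gripper": 0, "x": 0, "y": 0, "z": 0, "roll": 0}]}}

```text
time_s: 30.22
eef_pos: [0.3917, -0.2027, 0.1873]
eef_rot: [0.001, 0.954, 0.299, 0.001]
wrist_force: [-0.3, -0.4, -0.6]
opening: 0.403
```

{"name": "move_arm", "arguments": {"moves": [{"gripper": 0, "x": 0, "y": 0, "z": 0, "roll": 0}, {"gripper": 0, "x": 0, "y": 0, "z": 0, "roll": 0}, {"gripper": 0, "x": 0, "y": 0, "z": 0, "roll": 0}, {"gripper": 0, "x": 0, "y": 0, "z": 0, "roll": 0}, {"gripper": 0, "x": 0, "y": 0, "z": 0, "roll": 0}]}}

```text
time_s: 30.85
eef_pos: [0.3916, -0.2026, 0.1874]
eef_rot: [0.002, 0.954, 0.299, 0.001]
wrist_force: [-0.2, 0.2, 5.9]
opening: 0.238
```

```bash
python3 go.py .3916 -.2033 .187
```

```text
[ 0.3916 -0.2026  0.1874] yaw 34.81 tool cm [-0.04  0.06  0.04] [-0.2  0.2  5.9] 0.23826962847807517
```

{"name": "move_arm", "arguments": {"moves": [{"gripper": 0, "x": 0, "y": 0, "z": -2, "roll": 0}, {"gripper": 0, "x": 0, "y": 0, "z": -5, "roll": 0}, {"gripper": 0, "x": 0, "y": 0, "z": -5, "roll": 0}, {"gripper": 0, "x": 0, "y": 0, "z": -3, "roll": 0}, {"gripper": 0, "x": 0, "y": 0, "z": 0, "roll": -8}]}}

```text
time_s: 31.48
eef_pos: [0.3915, -0.2024, 0.3396]
eef_rot: [0.003, 0.93, 0.366, 0.002]
wrist_force: [-0.0, -0.9, -1.3]
opening: 0.243
```

{"name": "move_arm", "arguments": {"moves": [{"gripper": 0, "x": 0, "y": 0, "z": 0, "roll": -8}, {"gripper": 0, "x": 0, "y": 0, "z": 0, "roll": -8}, {"gripper": 0, "x": 0, "y": 0, "z": 0, "roll": -8}, {"gripper": 0, "x": 0, "y": 0, "z": 0, "roll": -8}, {"gripper": 0, "x": 0, "y": 0, "z": 0, "roll": -8}]}}

```text
time_s: 32.1
eef_pos: [0.3907, -0.2017, 0.3364]
eef_rot: [0.001, 0.749, 0.663, 0.0]
wrist_force: [0.2, -0.7, -1.6]
opening: 0.243
```

{"name": "move_arm", "arguments": {"moves": [{"gripper": 0, "x": 0, "y": 0, "z": 0, "roll": -8}, {"gripper": 0, "x": 0, "y": 0, "z": 0, "roll": -8.2}, {"gripper": 0, "x": 0, "y": 0, "z": 0, "roll": 0}, {"gripper": 0, "x": 0, "y": 0, "z": 0, "roll": 0}, {"gripper": 0, "x": 0, "y": 0, "z": 0, "roll": 0}]}}

```text
time_s: 32.72
eef_pos: [0.3907, -0.2018, 0.3358]
eef_rot: [0.0, 0.65, 0.76, -0.0]
wrist_force: [0.2, 1.2, -1.4]
opening: 0.244
```

```bash
python3 go.py .72 -.06 .340
```

```text
[ 0.3907 -0.2018  0.3358] yaw 98.92 tool cm [ 8.9  34.73 -0.42] [ 0.2  1.2 -1.4] 0.24400217610694444
```

{"name": "move_arm", "arguments": {"moves": [{"gripper": 0, "x": 1, "y": 3.7, "z": 0, "roll": 0}, {"gripper": 0, "x": 1.3, "y": 5, "z": 0, "roll": 0}, {"gripper": 0, "x": 1.3, "y": 5, "z": 0, "roll": 0}, {"gripper": 0, "x": 1.3, "y": 5, "z": 0, "roll": 0}, {"gripper": 0, "x": 1.3, "y": 5, "z": 0, "roll": 0}]}}

```text
time_s: 33.35
eef_pos: [0.6166, -0.1026, 0.3355]
eef_rot: [-0.0, 0.65, 0.76, -0.0]
wrist_force: [0.5, -0.2, -0.5]
opening: 0.242
```

{"name": "move_arm", "arguments": {"moves": [{"gripper": 0, "x": 1.3, "y": 5, "z": 0, "roll": 0}, {"gripper": 0, "x": 1.4, "y": 4, "z": 0, "roll": 0}, {"gripper": 0, "x": 0, "y": 2, "z": 0, "roll": 0}, {"gripper": 0, "x": 0, "y": 0, "z": 0, "roll": 0}, {"gripper": 0, "x": 0, "y": 0, "z": 0, "roll": 0}]}}

```text
time_s: 33.98
eef_pos: [0.7189, -0.0598, 0.3351]
eef_rot: [-0.001, 0.65, 0.76, -0.0]
wrist_force: [-0.0, -0.3, -1.4]
opening: 0.242
```

Run:
```python
from h import *
import pickle
w=cam('wrist'); save(w,'w15.png'); pickle.dump(w,open('w15.pkl','wb')); print(tool().round(4))
im=w['img'].astype(int); m=im.min(2)>85
P=proj(w,[[.601,-.0837,.012],[.5446,-.0926,.012],[.657,-.0748,.012]]); print(P)
[print(r) for r in rects(w,m,.012,1000)]
```

```text
[[-1.556e-01  9.878e-01 -1.200e-03  7.188e-01]
 [ 9.878e-01  1.556e-01  2.000e-04 -6.000e-02]
 [ 3.000e-04 -1.200e-03 -1.000e+00  3.353e-01]
 [ 0.000e+00  0.000e+00  0.000e+00  1.000e+00]]
[[315.78138239  30.88560206]
 [315.38068233 -56.12335556]
 [316.21826945 107.97791746]]
([0, 0, 640, 400, 137485], array([751.9, -70.6, 657.4, 366.6, -78.3]))
([277, 0, 79, 110, 6404], array([619. , -80.8,  78.5,  60.7,   9. ]))
([400, 0, 62, 117, 4650], array([607.8,   7.5,  88.5,  47.3,  14.6]))
([527, 0, 72, 114, 4005], array([591.1, 101.8,  82.5,  50.3,   7.9]))
([599, 0, 41, 108, 3090], array([579.4, 160.2,  77.1,  33. ,   8. ]))
([286, 308, 75, 59, 3412], array([870.4, -34.9,  73.6,  66. , -82.3]))
```

View pics/w15.png

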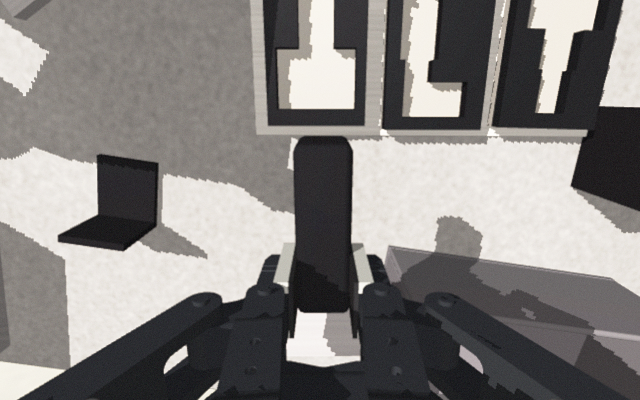

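```bash
python3 go.py .6004 -.0838 .250
```

```text
[ 0.7188 -0.06    0.3353] yaw 98.95 tool cm [ -0.51 -12.05   8.55] [ 0.2 -0.6 -1.8] 0.24359023692242954
```

{"name": "move_arm", "arguments": {"moves": [{"gripper": 0, "x": -0.1, "y": -3, "z": 0, "roll": 0}, {"gripper": 0, "x": -0.2, "y": -5, "z": 0, "roll": 0}, {"gripper": 0, "x": -0.2, "y": -4, "z": 2, "roll": 0}, {"gripper": 0, "x": 0, "y": 0, "z": 3, "roll": 0}, {"gripper": 0, "x": 0, "y": 0, "z": 3.5, "roll": 0}]}}

```text
time_s: 34.65
eef_pos: [0.6009, -0.0841, 0.2514]
eef_rot: [0.001, 0.65, 0.76, 0.0]
wrist_force: [-0.2, 0.6, -1.6]
opening: 0.244
```

{"name": "move_arm", "arguments": {"moves": [{"gripper": 0, "x": 0, "y": 0, "z": 0, "roll": 0}, {"gripper": 0, "x": 0, "y": 0, "z": 0, "roll": 0}, {"gripper": 0, "x": 0, "y": 0, "z": 0, "roll": 0}, {"gripper": 0, "x": 0, "y": 0, "z": 0, "roll": 0}]}}

```text
time_s: 35.15
eef_pos: [0.6023, -0.0834, 0.252]
eef_rot: [0.001, 0.649, 0.76, 0.0]
wrist_force: [-1.0, -0.7, -1.3]
opening: 0.245
```

```bash
python3 go.py .6004 -.0838 .2
```

```text
[ 0.6023 -0.0834  0.252 ] yaw 99.01 tool cm [-0.  -0.2  5.2] [-1.  -0.7 -1.3] 0.24511629379755692
```

{"name": "move_arm", "arguments": {"moves": [{"gripper": 0, "x": 0, "y": -0.2, "z": 1, "roll": 0}, {"gripper": 0, "x": 0, "y": 0, "z": 1.5, "roll": 0}, {"gripper": 0, "x": 0, "y": 0, "z": 1, "roll": 0}, {"gripper": 0, "x": 0, "y": 0, "z": 0, "roll": 0}, {"gripper": 0, "x": 0, "y": 0, "z": 0, "roll": 0}]}}

```text
time_s: 35.78
eef_pos: [0.6, -0.0837, 0.2156]
eef_rot: [0.0, 0.649, 0.76, 0.0]
wrist_force: [0.2, 0.2, -1.4]
opening: 0.243
```

```bash
python3 go.py .6004 -.0838 .2
```

```text
[ 0.6    -0.0837  0.2156] yaw 99.0 tool cm [-0.02  0.04  1.56] [ 0.2  0.2 -1.4] 0.24281317446261141
```

{"name": "move_arm", "arguments": {"moves": [{"gripper": 0, "x": 0, "y": 0, "z": 0.4, "roll": 0}, {"gripper": 0, "x": 0, "y": 0, "z": 0.4, "roll": 0}, {"gripper": 0, "x": 0, "y": 0, "z": 0.4, "roll": 0}, {"gripper": 0, "x": 0, "y": 0, "z": 0.3, "roll": 0}, {"gripper": 0, "x": 0, "y": 0, "z": 0, "roll": 0}]}}

```text
time_s: 36.4
eef_pos: [0.5996, -0.0836, 0.2003]
eef_rot: [-0.0, 0.649, 0.76, -0.0]
wrist_force: [-0.4, -0.2, -2.1]
opening: 0.241
```

{"name": "move_arm", "arguments": {"moves": [{"gripper": 0, "x": 0, "y": 0, "z": 0, "roll": 0}, {"gripper": 0, "x": 0, "y": 0, "z": 0, "roll": 0}, {"gripper": 0, "x": 0, "y": 0, "z": 0, "roll": 0}]}}

```text
time_s: 36.78
eef_pos: [0.5999, -0.0837, 0.2008]
eef_rot: [0.0, 0.649, 0.76, 0.0]
wrist_force: [-1.2, 0.5, -1.4]
opening: 0.242
```

```bash
python3 go.py .6004 -.0838 .2
```

```text
[ 0.5999 -0.0837  0.2008] yaw 99.0 tool cm [-0.02  0.05  0.08] [-1.2  0.5 -1.4] 0.241752745831259
```

{"name": "move_arm", "arguments": {"moves": [{"gripper": 45, "x": 0, "y": 0, "z": 0, "roll": 0}, {"gripper": 45, "x": 0, "y": 0, "z": 0, "roll": 0}, {"gripper": 45, "x": 0, "y": 0, "z": 0, "roll": 0}, {"gripper": 45, "x": 0, "y": 0, "z": -3, "roll": 0}, {"gripper": 45, "x": 0, "y": 0, "z": -5, "roll": 0}]}}

```text
time_s: 37.4
eef_pos: [0.5989, -0.0834, 0.2795]
eef_rot: [-0.002, 0.649, 0.76, -0.001]
wrist_force: [0.9, -0.1, -0.2]
opening: 0.452
```

{"name": "move_arm", "arguments": {"moves": [{"gripper": 45, "x": 0, "y": 4, "z": -5, "roll": 0}, {"gripper": 45, "x": 0, "y": 4, "z": -1, "roll": 0}, {"gripper": 45, "x": 0, "y": 0, "z": 0, "roll": 0}, {"gripper": 45, "x": 0, "y": 0, "z": 0, "roll": 0}]}}

```text
time_s: 37.9
eef_pos: [0.6772, -0.0711, 0.3383]
eef_rot: [-0.001, 0.649, 0.76, -0.001]
wrist_force: [0.1, 0.6, -0.2]
opening: 0.449
```

Run:
```python
from h import *
import pickle
w=cam('wrist'); save(w,'w16.png'); pickle.dump(w,open('w16.pkl','wb')); print(tool().round(4))
im=w['img'].astype(int); u=np.array([np.cos(np.radians(9)),np.sin(np.radians(9))])
# expected if home: handle top z=.044 centre
c=np.array([.601,-.0837])
for n,s,z in(('handle',-.020,.044),('blade',.035,.020)): print(n,proj(w,[np.r_[c+u*s,z]]).round(1))
m=im.min(2)>150
[print(r) for r in rects(w,m,.020,300)]
m=im.max(2)<34
[print('dk',r) for r in rects(w,m,.044,300)]
```

```text
[[-1.564e-01  9.877e-01 -2.800e-03  6.769e-01]
 [ 9.877e-01  1.564e-01  6.000e-04 -7.120e-02]
 [ 1.100e-03 -2.700e-03 -1.000e+00  3.381e-01]
 [ 0.000e+00  0.000e+00  0.000e+00  1.000e+00]]
handle [[321.7  59.6]]
blade [[321.8 135.7]]
([257, 0, 383, 367, 45617], array([677.9,  54.9, 363.8, 322.2, -80.9]))
([592, 0, 48, 160, 4798], array([563.7, 142. , 123.1,  37.9,  22.8]))
([408, 21, 52, 147, 3528], array([593.6,   3.5, 112.8,  40.4,  15.2]))
([524, 21, 73, 144, 5573], array([577.1,  95.4, 107.3,  47.1,   7.8]))
([0, 62, 68, 86, 3147], array([ 649.2, -314.5,   57.1,   41.6,   61.7]))
([287, 108, 72, 52, 3560], array([634.2, -78. ,  56.8,  40.6, -81. ]))
([0, 194, 216, 156, 10927], array([ 779.7, -264.3,  178.2,  143.8,   42. ]))
([173, 218, 100, 76, 4857], array([ 758.2, -149.6,   86.5,   67.8,   89.9]))
([175, 366, 32, 34, 532], array([ 902.1, -161.6,   53.7,   22.7,  -28.2]))
dk ([490, 0, 34, 178, 960], array([583.4,  46.6, 121.5,   4.9,   7.5]))
dk ([97, 4, 64, 39, 1021], array([ 579.4, -222.2,   46.7,   12.8,  -62.5]))
dk ([414, 8, 29, 110, 379], array([569.9,  -6.8,  74.3,  17.6,  25.1]))
dk ([535, 9, 76, 83, 909], array([548.8,  79.6,  52.2,  52. , -82.7]))
dk ([548, 93, 28, 75, 540], array([601.9,  95.2,  54.7,   8.5,   2.3]))
dk ([565, 159, 75, 104, 3194], array([656.8, 152.9,  84.1,  60.3,   6.8]))
dk ([79, 201, 91, 95, 2337], array([ 750. , -215.5,   97.9,   58.2,  -20.9]))
dk ([264, 246, 15, 94, 692], array([ 770.7, -100.2,   89.4,   10.9,    0.8]))
dk ([76, 302, 139, 98, 3024], array([ 862.4, -189.1,  171.3,   59.3,  -40.8]))
dk ([400, 302, 63, 27, 445], array([767. ,  39.6,  55.2,  21.2,  88.5]))
dk ([217, 362, 129, 38, 2000], array([858. , -81.7, 118.6,  41.5, -80.9]))
dk ([449, 363, 94, 37, 1283], array([827.8, 114.3,  90.4,  40.5, -81.3]))
dk ([377, 385, 57, 15, 356], array([852.5,  34.4,  52.6,  16.1, -81.1]))
```

{"name": "move_arm", "arguments": {"moves": [{"gripper": 60, "x": -4.7, "y": -2, "z": 0, "roll": 0}, {"gripper": 60, "x": -4.7, "y": -2, "z": 0, "roll": 0}, {"gripper": 60, "x": -4.7, "y": -2, "z": 0, "roll": 0}, {"gripper": 60, "x": -4.7, "y": -2, "z": 0, "roll": 0}, {"gripper": 60, "x": -4.7, "y": -2, "z": 0, "roll": 0}]}}

```text
time_s: 38.58
eef_pos: [0.6142, -0.3204, 0.3387]
eef_rot: [-0.001, 0.65, 0.76, -0.0]
wrist_force: [0.7, 0.2, -0.4]
opening: 0.605
```

{"name": "move_arm", "arguments": {"moves": [{"gripper": 60, "x": 0, "y": 0, "z": 0, "roll": 8}, {"gripper": 60, "x": 0, "y": 0, "z": 0, "roll": 8}, {"gripper": 60, "x": 0, "y": 0, "z": 0, "roll": 8}, {"gripper": 60, "x": 0, "y": 0, "z": 0, "roll": 8}, {"gripper": 60, "x": 0, "y": 0, "z": 0, "roll": 8}]}}

```text
time_s: 39.2
eef_pos: [0.6148, -0.3189, 0.3385]
eef_rot: [-0.001, 0.872, 0.49, -0.0]
wrist_force: [-0.2, 0.5, -0.3]
opening: 0.602
```

{"name": "move_arm", "arguments": {"moves": [{"gripper": 60, "x": 0, "y": 0, "z": 0, "roll": 8}, {"gripper": 60, "x": 0, "y": 0, "z": 0, "roll": 8}, {"gripper": 60, "x": 0, "y": 0, "z": 0, "roll": 8}, {"gripper": 60, "x": 0, "y": 0, "z": 0, "roll": 0}, {"gripper": 60, "x": 0, "y": 0, "z": 0, "roll": 0}]}}

```text
time_s: 39.83
eef_pos: [0.6154, -0.319, 0.3391]
eef_rot: [-0.0, 0.953, 0.302, -0.0]
wrist_force: [-0.1, -0.4, 0.6]
opening: 0.602
```

Run:
```python
from h import *
import pickle
w=cam('wrist'); save(w,'w17.png'); pickle.dump(w,open('w17.pkl','wb')); print(tool().round(4))
im=w['img'].astype(int); print(proj(w,[[.572,-.262,.02]]))
g=im.max(2)
for t in (40,50,60,70,80):
    m=g<t; m[260:]=0; m[:,:200]=0; m[:,450:]=0
    print(t); [print('  ',r) for r in rects(w,m,.012,100)]
print(g[60:170:5,270:370:5])
```

```text
[[ 8.180e-01  5.752e-01 -6.000e-04  6.155e-01]
 [ 5.752e-01 -8.180e-01  4.000e-04 -3.190e-01]
 [-3.000e-04 -7.000e-04 -1.000e+00  3.392e-01]
 [ 0.000e+00  0.000e+00  0.000e+00  1.000e+00]]
[[320.26729003  97.05110689]]
40
   ([328, 46, 21, 65, 775], array([ 574.8, -242.8,   47.7,   10.6,  -62.6]))
   ([292, 50, 17, 34, 182], array([ 545.7, -253.1,   26.1,    6.2,  -37.2]))
50
   ([327, 46, 22, 66, 830], array([ 574.9, -243.1,   48.8,   11. ,  -62.5]))
   ([291, 50, 22, 47, 262], array([ 550. , -256.1,   36.6,    6.2,  -36.1]))
   ([253, 247, 11, 13, 101], array([ 604.1, -407. ,   12.3,    9.2,  -57.6]))
   ([383, 247, 11, 13, 102], array([ 701.3, -338.5,   12.4,    9.2,  -52.1]))
60
   ([327, 46, 22, 66, 864], array([ 575. , -243.1,   49. ,   11.2,  -62.4]))
   ([286, 50, 31, 64, 783], array([ 553.1, -261.2,   48.2,   11. ,  -37.1]))
   ([253, 247, 11, 13, 108], array([ 604.1, -407. ,   12.4,    9.2,  -57.6]))
   ([383, 247, 11, 13, 107], array([ 701.3, -338.5,   12.4,    9.2,  -52.1]))
70
   ([286, 46, 63, 105, 2056], array([ 573.1, -264.4,   80. ,   48.7,  -51.5]))
   ([253, 247, 1
[... 1548 characters left out ...]
 136 129
  136 139]
 [236 231 235 234 233 233 233 239  67  69  71  74  72  68 135 132 138 133
  136 142]
 [232 234 232 236 238 236 234 235  61  74  72  72  65  71 132 131 136 137
  138 138]
 [137 184 238 233 234 232 232 232  70  67  69  71  69  69 128 138 133 134
  138 137]
 [136 136 140 238 236 234 236 236 120  74  73  70  70  72 111 127 138 131
  135 145]
 [133 139 136 141 177 231 230 235 198  65  70  74  79 119 144 141 140 130
  135 134]
 [125 136 141 139 143 139 235 230 236 245 209 163 160 161 139 136 138 141
  132 138]
 [134 136 139 129 138 137 141 205 135 146 162 163 160 162 131 136 145 145
  137 141]
 [145 143 145 137 138 139 139 140 140 144 162 162 163 159 138 143 136 145
  148 140]]
```

Run:
```python
from h import *
w=load(17); im=w['img'].astype(int); g=cv2.GaussianBlur(w['img'],(3,3),0).max(2).astype(int)
m=((g>60)&(g<86)).astype(np.uint8); m[:95]=0;m[165:]=0;m[:,:300]=0;m[:,355:]=0
m=cv2.morphologyEx(m,cv2.MORPH_OPEN,np.ones((7,7)))
[print('hub',r) for r in rects(w,m,.032)]
m=((g>152)&(g<172)).astype(np.uint8); m[:145]=0;m[205:]=0;m[:,:300]=0;m[:,370:]=0
m=cv2.morphologyEx(m,cv2.MORPH_OPEN,np.ones((5,5)))
[print('head',r) for r in rects(w,m,.012)]
```

```text
hub ([308, 105, 31, 45, 1276], array([ 587. , -279.1,   34.4,   22.3,  -50.3]))
head ([316, 152, 22, 33, 615], array([ 610. , -306.8,   27.9,   17.5,  -49.5]))
```

{"name": "move_arm", "arguments": {"moves": [{"gripper": 60, "x": 0, "y": 0, "z": 0, "roll": -5.1}, {"gripper": 60, "x": 0.2, "y": -2.4, "z": 2, "roll": 0}, {"gripper": 60, "x": 0.2, "y": -2.5, "z": 4, "roll": 0}, {"gripper": 60, "x": 0, "y": 0, "z": 2, "roll": 0}, {"gripper": 60, "x": 0, "y": 0, "z": 0, "roll": 0}]}}

```text
time_s: 40.5
eef_pos: [0.5872, -0.2792, 0.258]
eef_rot: [-0.001, 0.939, 0.343, -0.001]
wrist_force: [-0.7, 0.2, 0.4]
opening: 0.597
```

{"name": "move_arm", "arguments": {"moves": [{"gripper": 60, "x": 0, "y": 0, "z": 0, "roll": 0}, {"gripper": 60, "x": 0, "y": 0, "z": 0, "roll": 0}]}}

```text
time_s: 40.75
eef_pos: [0.5882, -0.28, 0.2613]
eef_rot: [0.001, 0.939, 0.343, 0.001]
wrist_force: [-0.7, 0.5, -0.7]
opening: 0.6
```

```bash
python3 go.py .587 -.2791 .187
python3 - <<'E'
from h import *
w=cam('wrist'); print(proj(w,[[.587,-.2791,.032]])); im=w['img']
cv2.imwrite('pics/w18.png',cv2.resize(im[100:300,200:440],None,fx=2.5,fy=2.5)[:,:,::-1])
g=cv2.GaussianBlur(im,(3,3),0).max(2).astype(int)
m=((g>55)&(g<90)).astype(np.uint8); m[:150]=0;m[330:]=0;m[:,:240]=0;m[:,400:]=0
m=cv2.morphologyEx(m,cv2.MORPH_OPEN,np.ones((9,9)))
[print('hub',r) for r in rects(w,m,.032)]
E
```

```text
[ 0.5882 -0.28    0.2613] yaw 40.09 tool cm [-0.04 -0.17  7.43] [-0.7  0.5 -0.7] 0.6000159978635224
[[322.75181473 218.15281445]]
hub ([304, 189, 39, 55, 2064], array([ 586.4, -278.4,   33.9,   22.4,  -50.6]))
```

{"name": "move_arm", "arguments": {"moves": [{"gripper": 60, "x": 0, "y": -0.15, "z": 3, "roll": 0}, {"gripper": 60, "x": 0, "y": 0, "z": 3, "roll": 0}, {"gripper": 60, "x": 0, "y": 0, "z": 1.4, "roll": 0}, {"gripper": 60, "x": 0, "y": 0, "z": 0, "roll": 0}, {"gripper": 60, "x": 0, "y": 0, "z": 0, "roll": 0}]}}

```text
time_s: 41.42
eef_pos: [0.5871, -0.2783, 0.1869]
eef_rot: [0.001, 0.939, 0.343, 0.001]
wrist_force: [-0.6, -0.7, 1.1]
opening: 0.6
```

```bash
python3 go.py .587 -.2791 .187
```

```text
[ 0.5871 -0.2783  0.1869] yaw 40.1 tool cm [-0.05  0.06 -0.01] [-0.6 -0.7  1.1] 0.5999323382838858
```

{"name": "move_arm", "arguments": {"moves": [{"gripper": 0, "x": 0, "y": 0, "z": 0, "roll": 0}, {"gripper": 0, "x": 0, "y": 0, "z": 0, "roll": 0}, {"gripper": 0, "x": 0, "y": 0, "z": 0, "roll": 0}, {"gripper": 0, "x": 0, "y": 0, "z": 0, "roll": 0}, {"gripper": 0, "x": 0, "y": 0, "z": 0, "roll": 0}]}}

```text
time_s: 42.05
eef_pos: [0.587, -0.2782, 0.1869]
eef_rot: [0.001, 0.939, 0.343, 0.001]
wrist_force: [-0.5, 0.7, 5.4]
opening: 0.262
```

```bash
python3 go.py .587 -.2791 .187
```

```text
[ 0.587  -0.2782  0.1869] yaw 40.11 tool cm [-0.06  0.07 -0.01] [-0.5  0.7  5.4] 0.2624900923124922
```

{"name": "move_arm", "arguments": {"moves": [{"gripper": 0, "x": 0, "y": 0, "z": -2, "roll": 0}, {"gripper": 0, "x": 0, "y": 0, "z": -5, "roll": 0}, {"gripper": 0, "x": 0, "y": 0, "z": -5, "roll": 0}, {"gripper": 0, "x": 0, "y": 0, "z": 0, "roll": -8.2}, {"gripper": 0, "x": 0, "y": 0, "z": 0, "roll": -8.2}]}}

```text
time_s: 42.68
eef_pos: [0.5864, -0.2778, 0.3077]
eef_rot: [0.001, 0.88, 0.475, 0.0]
wrist_force: [-0.7, -0.7, -2.7]
opening: 0.262
```

{"name": "move_arm", "arguments": {"moves": [{"gripper": 0, "x": 0, "y": 0, "z": 0, "roll": -8.2}, {"gripper": 0, "x": 0, "y": 0, "z": 0, "roll": -8.2}, {"gripper": 0, "x": 0, "y": 0, "z": 0, "roll": -8.2}, {"gripper": 0, "x": 0, "y": 0, "z": 0, "roll": -8.2}, {"gripper": 0, "x": 0, "y": 0, "z": 0, "roll": -8.2}]}}

```text
time_s: 43.3
eef_pos: [0.5862, -0.2777, 0.3063]
eef_rot: [-0.0, 0.658, 0.753, -0.0]
wrist_force: [-0.6, 0.8, -1.8]
opening: 0.262
```

{"name": "move_arm", "arguments": {"moves": [{"gripper": 0, "x": 0, "y": 0, "z": 0, "roll": 0}, {"gripper": 0, "x": 0, "y": 0, "z": 0, "roll": 0}, {"gripper": 0, "x": 0, "y": 0, "z": 0, "roll": 0}]}}

```text
time_s: 43.68
eef_pos: [0.5864, -0.2778, 0.3057]
eef_rot: [0.0, 0.66, 0.751, 0.0]
wrist_force: [0.3, 0.1, -1.7]
opening: 0.262
```

```bash
python3 go.py .5798 .0977 .30
```

```text
[ 0.5864 -0.2778  0.3057] yaw 97.41 tool cm [37.32  4.19  0.57] [ 0.3  0.1 -1.7] 0.2624159803506931
```

{"name": "move_arm", "arguments": {"moves": [{"gripper": 0, "x": 3, "y": 0.4, "z": 0, "roll": 0}, {"gripper": 0, "x": 4.5, "y": 0.5, "z": 0, "roll": 0}, {"gripper": 0, "x": 4.5, "y": 0.5, "z": 0, "roll": 0}, {"gripper": 0, "x": 4.5, "y": 0.5, "z": 0, "roll": 0}, {"gripper": 0, "x": 4.5, "y": 0.5, "z": 0, "roll": 0}]}}

```text
time_s: 44.3
eef_pos: [0.5826, -0.0651, 0.3057]
eef_rot: [0.0, 0.66, 0.751, 0.0]
wrist_force: [-0.1, 0.5, -1.5]
opening: 0.265
```

{"name": "move_arm", "arguments": {"moves": [{"gripper": 0, "x": 4.5, "y": 0.5, "z": 0, "roll": 0}, {"gripper": 0, "x": 4.5, "y": 0.5, "z": 0, "roll": 0}, {"gripper": 0, "x": 4.5, "y": 0.5, "z": 0, "roll": 0}, {"gripper": 0, "x": 2.8, "y": 0.3, "z": 0, "roll": 0}, {"gripper": 0, "x": 0, "y": 0, "z": 0, "roll": 0}]}}

```text
time_s: 44.92
eef_pos: [0.579, 0.0995, 0.3056]
eef_rot: [-0.0, 0.658, 0.753, 0.0]
wrist_force: [0.8, -0.9, -1.7]
opening: 0.27
```

{"name": "move_arm", "arguments": {"moves": [{"gripper": 0, "x": 0, "y": 0, "z": 3, "roll": 0}, {"gripper": 0, "x": 0, "y": 0, "z": 2.5, "roll": 0}, {"gripper": 0, "x": 0, "y": 0, "z": 0, "roll": 0}, {"gripper": 0, "x": 0, "y": 0, "z": 0, "roll": 0}, {"gripper": 0, "x": 0, "y": 0, "z": 0, "roll": 0}]}}

```text
time_s: 45.55
eef_pos: [0.5801, 0.0971, 0.252]
eef_rot: [0.001, 0.66, 0.752, 0.001]
wrist_force: [-0.1, 0.8, -1.8]
opening: 0.269
```

```bash
python3 go.py .5798 .0977 .1989
python3 - <<'E'
from h import *
w=cam('wrist'); cv2.imwrite('pics/w19.png',w['img'][:,:,::-1])
E
```

```text
[0.5801 0.0971 0.252 ] yaw 97.47 tool cm [ 0.06 -0.03  5.31] [-0.1  0.8 -1.8] 0.26893776610013137
```

{"name": "move_arm", "arguments": {"moves": [{"gripper": 0, "x": 0.05, "y": 0, "z": 1.5, "roll": 0}, {"gripper": 0, "x": 0, "y": 0, "z": 1.5, "roll": 0}, {"gripper": 0, "x": 0, "y": 0, "z": 0.6, "roll": 0}, {"gripper": 0, "x": 0, "y": 0, "z": 0, "roll": 0}, {"gripper": 0, "x": 0, "y": 0, "z": 0, "roll": 0}]}}

```text
time_s: 46.22
eef_pos: [0.5795, 0.098, 0.2147]
eef_rot: [0.0, 0.659, 0.752, 0.0]
wrist_force: [-0.2, 0.3, -1.8]
opening: 0.262
```

```bash
python3 go.py .5798 .0977 .1989
```

```text
[0.5795 0.098  0.2147] yaw 97.5 tool cm [-0.03  0.03  1.58] [-0.2  0.3 -1.8] 0.26232256446107366
```

{"name": "move_arm", "arguments": {"moves": [{"gripper": 0, "x": 0, "y": 0, "z": 0.4, "roll": 0}, {"gripper": 0, "x": 0, "y": 0, "z": 0.4, "roll": 0}, {"gripper": 0, "x": 0, "y": 0, "z": 0.4, "roll": 0}, {"gripper": 0, "x": 0, "y": 0, "z": 0.4, "roll": 0}, {"gripper": 0, "x": 0, "y": 0, "z": 0, "roll": 0}]}}

```text
time_s: 46.85
eef_pos: [0.5794, 0.098, 0.199]
eef_rot: [0.0, 0.659, 0.752, 0.0]
wrist_force: [-1.9, -0.3, 4.2]
opening: 0.27
```

{"name": "move_arm", "arguments": {"moves": [{"gripper": 0, "x": 0, "y": 0, "z": 0, "roll": 0}, {"gripper": 0, "x": 0, "y": 0, "z": 0, "roll": 0}, {"gripper": 0, "x": 0, "y": 0, "z": 0, "roll": 0}]}}

```text
time_s: 47.22
eef_pos: [0.5794, 0.098, 0.1989]
eef_rot: [0.0, 0.659, 0.752, 0.0]
wrist_force: [-3.4, -0.7, 5.4]
opening: 0.267
```

```bash
python3 go.py .5798 .0977 .1989
```

```text
[0.5794 0.098  0.1989] yaw 97.51 tool cm [-0.03  0.04  0.  ] [-3.4 -0.7  5.4] 0.2669622538988595
```

{"name": "move_arm", "arguments": {"moves": [{"gripper": 45, "x": 0, "y": 0, "z": 0, "roll": 0}, {"gripper": 45, "x": 0, "y": 0, "z": 0, "roll": 0}, {"gripper": 45, "x": 0, "y": 0, "z": 0, "roll": 0}, {"gripper": 45, "x": 0, "y": 0, "z": -3, "roll": 0}, {"gripper": 45, "x": 0, "y": 0, "z": -5, "roll": 0}]}}

```text
time_s: 47.85
eef_pos: [0.5783, 0.0979, 0.2772]
eef_rot: [-0.002, 0.659, 0.752, -0.002]
wrist_force: [1.1, 0.3, 0.4]
opening: 0.449
```

{"name": "move_arm", "arguments": {"moves": [{"gripper": 45, "x": 0, "y": 0, "z": -5, "roll": 0}, {"gripper": 45, "x": -1, "y": 3, "z": -4, "roll": 0}, {"gripper": 45, "x": -1, "y": 4, "z": 0, "roll": 0}, {"gripper": 45, "x": 0, "y": 0, "z": 0, "roll": 0}, {"gripper": 45, "x": 0, "y": 0, "z": 0, "roll": 0}]}}

```text
time_s: 48.48
eef_pos: [0.6507, 0.0874, 0.3674]
eef_rot: [-0.001, 0.659, 0.752, -0.001]
wrist_force: [-0.1, 0.7, -1.1]
opening: 0.451
```

Run:
```python
from h import *
import pickle
w=cam('wrist'); save(w,'w20.png'); pickle.dump(w,open('w20.pkl','wb')); print(tool().round(4))
g=cv2.GaussianBlur(w['img'],(3,3),0).max(2).astype(int); u=np.array([np.cos(np.radians(7.6)),np.sin(np.radians(7.6))])
o=np.array([.5802,.0978]); P=proj(w,[np.r_[o,.044],np.r_[o+u*.034,.024],np.r_[o-u*.045,.024]]).round(0).astype(int); print('hub,head',P, [g[p[1],p[0]] for p in P])
print(g[P[0][1]-20:P[0][1]+50:6,P[0][0]-40:P[0][0]+41:5])
x,y=P[0]
for lo,hi in((55,95),(60,120)):
    m=((g>lo)&(g<hi)).astype(np.uint8); k=np.zeros_like(m); k[max(0,y-40):y+40,x-40:x+40]=1
    m=cv2.morphologyEx(m*k,cv2.MORPH_OPEN,np.ones((7,7)))
    [print('hub',lo,r) for r in rects(w,m,.044)]
m=((g>130)).astype(np.uint8); x,y=P[1]; k=np.zeros_like(m); k[y-40:y+40,x-40:x+40]=1
[print('bright',r) for r in rects(w,m*k,.024)]
```

```text
[[-1.308e-01  9.914e-01 -2.200e-03  6.505e-01]
 [ 9.914e-01  1.308e-01  2.000e-04  8.750e-02]
 [ 5.000e-04 -2.200e-03 -1.000e+00  3.675e-01]
 [ 0.000e+00  0.000e+00  0.000e+00  1.000e+00]]
hub,head [[347 102]
 [345 142]
 [346  45]] [np.int64(114), np.int64(239), np.int64(239)]
[[ 46  65 147 147 134  59 126 121 118 117 114  56 141 145  86  44  44]
 [ 43  66 146 165 224  82 125 122 116 114 112  55 144 143 116  42  42]
 [ 45  42  46  44  55 130 123 121 115 115 114  47  30  29  38  42  41]
 [ 43  43  45  43  47 109 120 117 114 111 113  44  27  28  41  41  42]
 [ 43  44  42  44  46  99 120 118 114 112 109  39  26  27  43  43  44]
 [ 42  45  41  43  45 100 118 118 112 109 109  37  29  28  34  41  41]
 [ 42  43  41  41  45 100 119 116 112 110 107  34  27  26  39  40  46]
 [ 43  43  42  41  44 127 114  85  83  79  57  27  25  27  40  40  50]
 [ 41  40  42  41  41  98 238 227 155 143  49  27  27  26  41  39  57]
 [ 40  40  41  40  40  97 240 237 238 234  69  38  36  36  39  39  70]
 [ 39  40  39  40  40  96 239 237 238 236  61  41  40  39  37  40  80]
 [ 41  40  38  39  39  97 240 235 238 236  57  38  38  40  39  39 102]]
hub 60 ([340, 79, 22, 47, 849], array([580.3, 100.9,  36. ,  16.4,   5.7]))
bright ([333, 125, 24, 36, 786], array([614.9, 102.1,  30.8,  20.3,   8. ]))
bright ([305, 175, 80, 7, 323], array([646.4, 106.8,  71.7,   5.6, -82.5]))
```

Run:
```python
from h import *
w=load(20); a=cv2.resize(w['img'][10:190,230:400],(460,487),interpolation=cv2.INTER_CUBIC)
t=cam('top')['img'][110:330,215:425]; b=cv2.resize(t,(340,356),interpolation=cv2.INTER_CUBIC); b=cv2.copyMakeBorder(b,0,131,0,0,cv2.BORDER_CONSTANT)
cv2.imwrite('pics/last.png',np.hstack([a,b])[:,:,::-1])
```

```text
(no output)
```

View pics/last.png

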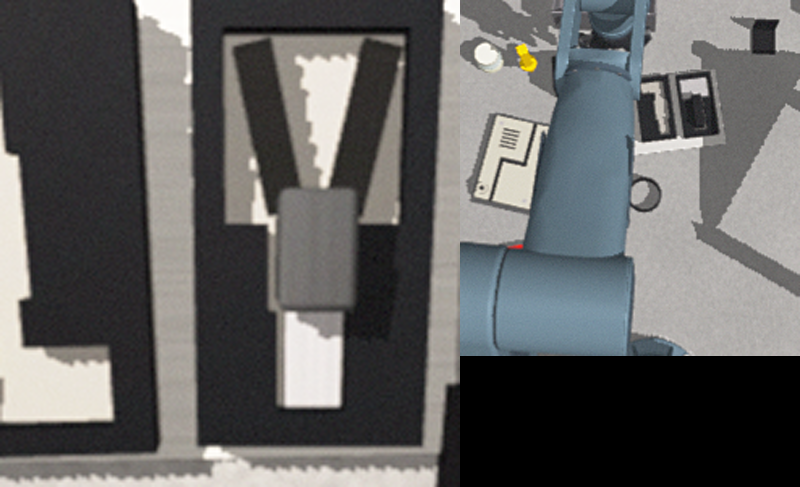

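{"name": "move_arm", "arguments": {"moves": [{"gripper": 45, "x": -4, "y": 0.5, "z": 0, "roll": 0}, {"gripper": 45, "x": -4, "y": 0.7, "z": 0, "roll": 0}, {"gripper": 45, "x": -4, "y": 0.7, "z": 0, "roll": 0}, {"gripper": 45, "x": -3, "y": 0.7, "z": 0, "roll": 0}, {"gripper": 45, "x": 0, "y": 0, "z": 0, "roll": 0}]}}

```text
time_s: 49.2
eef_pos: [0.6964, -0.0601, 0.3683]
eef_rot: [-0.0, 0.66, 0.751, -0.0]
wrist_force: [-0.5, -0.4, 0.4]
opening: 0.451
```

{"name": "move_arm", "arguments": {"moves": [{"gripper": 45, "x": 0, "y": 0, "z": 0, "roll": 0}, {"gripper": 45, "x": 0, "y": 0, "z": 0, "roll": 0}, {"gripper": 45, "x": 0, "y": 0, "z": 0, "roll": 0}]}}

```text
time_s: 49.58
eef_pos: [0.6965, -0.0569, 0.3686]
eef_rot: [-0.0, 0.659, 0.752, 0.0]
wrist_force: [0.6, 0.2, -0.3]
opening: 0.451
```

Run:
```python
from h import *
w=cam('wrist'); print(tool()[:3,3].round(4)); im=w['img'].astype(int)
m=im.min(2)>150
[print(r) for r in rects(w,m,.020,1500)]
# second view of cutters: hub top & head, triangulate with w20
g=cv2.GaussianBlur(w['img'],(3,3),0).max(2).astype(int); p=proj(w,[[.5802,.0978,.044],[.6139,.1023,.024],[.6298,.1044,.024],[.6298,.1044,.036]]).round(1); print(p)
x,y=p[1].astype(int); mm=(g>190).astype(np.uint8); k=np.zeros_like(mm); k[y-40:y+40,x-40:x+40]=1
for z in(.024,.030,.036): [print('head',z,r) for r in rects(w,mm*k,z)]
v=load(20); g=cv2.GaussianBlur(v['img'],(3,3),0).max(2).astype(int); mm=(g>190).astype(np.uint8); x,y=proj(v,[[.6139,.1023,.024]])[0].astype(int); k=np.zeros_like(mm); k[y-40:y+32,x-40:x+40]=1
for z in(.024,.030,.036): [print('w20 head',z,r) for r in rects(v,mm*k,z)]
print('stylus in w20',proj(v,[[.6497,.19,.165]]))
m=(v['img'].min(2)>205).astype(np.uint8); x,y=proj(v,[[.6497,.19,.165]])[0].astype(int); k=np.zeros_like(m); k[max(0,y-40):y+40,max(0,x-40):x+40]=1
[print('stylus',r) for r in rects(v,m*k,.165)]
```

```text
[ 0.6965 -0.0571  0.3687]
([47, 0, 70, 50, 2166], array([ 594.8, -268.5,   58. ,   36.8,  -82.6]))
([246, 0, 88, 155, 1601], array([615.5, -94.5, 125.1,  68.7,   9. ]))
([388, 0, 49, 137, 3048], array([595. ,   5. , 111.7,  40.4,  14.4]))
([561, 0, 79, 126, 8359], array([567.2, 173.2,  99.6,  71.1,   7.9]))
([0, 39, 74, 88, 3283], array([ 648.8, -319.3,   67. ,   42.3,   62.2]))
([277, 85, 66, 49, 2610], array([637. , -76.2,  56.4,  40.5, -81. ]))
([0, 138, 640, 229, 62883], array([782. , -37.9, 634.2, 243.3, -77.9]))
[[538.   66.4]
 [517.9 110.1]
 [515.1 129. ]
 [522.5 130.2]]
head 0.024 ([504, 92, 25, 38, 650], array([614.6, 101.3,  31.1,  18.6,   7.7]))
head 0.03 ([504, 92, 25, 38, 650], array([614.8,  98.1,  30.5,  18.2,   7.7]))
head 0.036 ([504, 92, 25, 38, 650], array([615. ,  94.9,  29.9,  17.8,   7.7]))
w20 head 0.024 ([335, 126, 21, 34, 601], array([614.8, 102.6,  29.1,  17.7,   8.1]))
w20 head 0.03 ([335, 126, 21, 34, 601], array([614.2, 102.2,  28.5,  17.4,   8.1]))
w20 head 0.036 ([335, 126, 21, 34, 601], array([613.5, 101.7,  28. ,  17.1,   8.1]))
stylus in w20 [[513.52462812 261.73276262]]
stylus ([473, 223, 58, 54, 1288], array([646.6, 179.3,  38.8,  22.5,  76.4]))
```

```bash
python3 -c "
from bench import ctrl
print(ctrl.hand_in())"
```

```text
the job is handed in; nothing more can be done
None
```

The job is handed in, at about 50 s of the 210 s allowed. No verdict was reported, so what follows rests on my own checks.

- **Seam:** The stylus tip ran the groove from the boss end to the far end in one pass, at about 3 cm/s. By the arm's readings it stayed about 1.7 mm above the groove floor and within about 1 mm of the centre line. The wrist force never rose above the noise.
- **Stylus:** It hangs back in its stand. A picture after release put its top at (0.649, 0.188), against the stand mouth at (0.650, 0.190). A later automatic check of the same spot merged it with other bright pixels and told me nothing. I did not recheck it after that.
- **Scraper:** It is in its pocket, blade at floor height and at 9° like the pocket. Two views put the blade 1.4 mm and 2.4 mm from where it should be, and about 3 mm from each other. I put that down to measuring noise, as the pocket leaves only 2 mm of play.
- **Cutters:** They are in their pocket, about 1 mm off. Two views agree on the seated height. There was light contact of about 5 N on the floor before I let go.
- **Caliper:** I saw none in any view and took it as absent.
- **Other things on the bench:** I did not touch them. At hand-in the gripper was open and clear of everything.

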